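# Lock the tilting stage and hold a sample slide flush on its slope

## Task

The tilting stage still runs loose on its slide base: turn its clamp knob clockwise until it is tight, without shifting the stage. Then take the sample slide off its rest by the upright rib on its back, tilt it to the slope of the stage, and lay it flush on the face, in the middle of the width and with its lower short edge down against the ledge. Finish while still gripping the slide and pressing it steadily and gently on the face, as one does while the mounting pad takes hold, and leave the dish, the dropper bottle and the slide box alone.

Things in the scene. Friction and masses are not known exactly. Their poses are not given: they have to be found in the camera images.
- clamp_knob (a joint): Black bar knob of the quarter-turn clamp, at the foot of the slope. Radians: 0 loose, grows as it turns clockwise seen from above; it bites from about 0.4, is tight from 1.0 on, and a stop ends it at 1.25. Starts at 0 to 0.15, stays where it is left, turns about a vertical axis with up to about 0.25 N m.
- knob_grip (a point): Middle of the knob's grip bar, on the knob's axis, half-way up the bar. The bar is 42 mm long (this frame's x), 12 mm thick (y) and 28 mm high (14 mm above and below this point); the stage's foot plate lies 27 mm below. z is up; the frame turns with the knob.
- stage_slide: The stage's foot plate, 172x94x10 mm, top 31.5 mm above the worktop, carrying the knob and the slope. It slides along its own x on the fixed aluminium base (250x112 mm), under a push of about 1 N while the clamp is loose; tight, it holds against 20 N. x points from knob to slope, z up; origin at worktop height, 10 mm nearer the knob than its middle.
- stage_face (a point): Point on the stage's sloping face where the centre of the slide's underside lies when seated. x uphill, y level, z the outward normal, up and towards the knob. Slope 14 to 28 degrees from level, other in each run, fixed in a run. A ledge 4 mm high runs across the face 38 mm downhill of this point; the face is 56 mm wide and clear for 55 mm uphill.
- tilt_plate: The stage's tilting aluminium plate, 104x66 mm, with a grey mounting pad as its face. Origin on its hinge at the lower end, 44 mm above the worktop, 54 mm behind the knob's axis; x uphill, z outward; the face lies 10 mm out from the origin. Steel tilt arcs stand 38 mm to either side, up to 20 mm above the face at its upper end.
- slide_grip (a point): Where to grip the sample slide: middle of its upright dark grey rib, 28 mm above its underside. The rib is 44 mm long (this frame's x), 12 mm thick (y) and ends 38 mm above the underside. z is up. The slide lies loose on a white rest, its underside 8 mm above the worktop, between two end lips 3 mm higher than its underside.
- slide_under (a point): Centre of the slide's flat glass underside, axes as for slide_grip.
- sample_slide: The sample slide: glass plate on an aluminium back, 76 mm long (x), 38 mm wide (y), 6 mm thick, with the rib upright on its back; both ends alike, about 90 g. Origin at the centre of its underside, z towards the rib.
- petri_dish: Bystander: closed petri dish, 89 mm across and 16 mm high. It lies on one side of the stage and the slide's rest on the other, either way round. Origin at the centre of its underside.
- dropper_bottle: Bystander: small brown dropper bottle with a black cap, 33 mm across and 72 mm high. Origin at the centre of its underside.
- slide_box: Bystander: white carton of glass slides, 58x80x24 mm, lying flat. Origin at the centre of its underside.
Things that resemble listed ones, but are neither listed nor needed, are in the scene too. What is shaped like the sample_slide but blue is not meant.

How it is judged:
By the outcome, as a careful person would: the job done as asked, in the order asked, and still so for the second after the job is handed in, while the arm keeps its last pose, push and grip.
It also fails if it takes over 51 s, if anything falls off the work surface, if the arm or the gripper's body presses on something with over 40 N, if the wrist force passes 120 N, or if a joint passes its speed limit or range.

## Robot

A 6-joint arm with a two-finger parallel gripper is mounted at the origin on a cart in front of the work surface, level with it; the furniture and walls round the work are solid. World frame = base frame: x ahead of the robot, y to its left, z up, the work surface at z = 0. Lengths are in m, angles in rad, forces in N, time in s.
With the tool pointing down it reaches from about 0.35 to 0.925 m from the base axis. Payload 6.4 kg.
Tool frame: the origin (TCP) lies on the centre line of the jaws, within the pads' length; the fingertips stand 8 mm ahead of it and the grasp point (between the pads) lies 11 mm behind it; z points along the fingers, x is the direction in which the jaws open and shut, and the axes are right-handed (so a half turn about z gives the same grasp; the last joint's range is limited). The gripper opens to 85 mm and grips with 20 to 120 N. Pads are 22 mm wide; open, the fingers measure 114 mm over their backs; the gripper's body (76 mm by 85 mm) begins 54 mm behind the grasp point. The pads swing forward as they close: fully open they stand 13 mm farther back than shut.
Start: joints at [-0.174, 0.245, 1.558, -0, 1.339, -0.174], TCP at [0.65, 0, 0.239] pointing down, gripper open.
Joint ranges: [-3.13, 3.13], [-1.02, 2.26], [0.13, 2.54], [-0.95, 4.09], [0.21, 2.88], [-2.74, 2.74]. Speed limits (rad/s): [2.57, 2.57, 3.14, 3.14, 3.14, 3.14].

## Interface

Orientations are given as a unit quaternion [w, x, y, z].
In Python, from cell import monitor, optics, hand_in gives the robot as it stands. The module is installed in compiled form; this text tells all that it offers.
- The arm moves only by the tool drive_tool, never from a script. Its argument "deltas" is a list of rows, each an object with "travel": the shift along the world's x, y, z each as a share of 20 cm, from -1 to 1, a list of three; "turn": the turn about the world's z as a share of 2 pi rad, from -1 to 1. In form: [{"travel": [dx, dy, dz], "turn": turn}, ...]. A call has 1 to 10 rows; each row is the pose to reach, as a shift and turn from the pose commanded when the call began, turning the shorter way round; what a row does not reach only later rows make up. A row lasts 1/12 s, in which the tool goes at most 41.7 mm and 7.16 degrees, less where a joint would pass 70% of its speed; a pose out of reach is approached as far as the arm can. A call with a number of a shift or a turn outside -1 to 1 is refused whole. A call with a gripper value outside its range is refused whole. "hand" is the closure, from 0 (fully open) to 1 (shut), set as the call begins (left out, the last holds). The fingers move at their own pace and stop on an object; the grip force is fixed at half the most. Time passes only in rows, so rows that repeat a pose let the fingers close. It gives the time, the measured TCP pose, the force and the opening at its end, in the units of the state.
- monitor.sense(): the state, without advancing time (a new reading comes with each control period).
- optics.capture(name): name is "scene" or "side" or "wrist"; returns the picture (480x640x3 uint8, red, green, blue); there is no depth.
- optics.camera_model(name): a dict with "K" (3x3 intrinsics, pixels), "extrinsics" (4x4, takes a point from camera to world coordinates); the wrist camera has in their place "tool_from_camera" (4x4, takes a point from camera to tool coordinates, whose origin is the TCP and whose axes are the tool frame's). Camera axes: x right, y down, z forward; pixel columns grow to the right and rows downward; lengths in m; the calibration is good to about 2 mm. A picture is of the moment at which its call begins: read the wrist's pose just before it. camera_model takes no time and is no camera call.
- hand_in(): hands the job in, once; it reports no verdict.
Trained networks look in the newest picture that a camera, given by its name, has taken for a name from the list of things; names that differ only in an ending like _2 or _b are one class to them, and where a whole thing is asked for, a point or a joint stands for the part that bears it (a point fixed in the world has none). Each returns a list of dicts, best first, with "score" (0 to 1); they miss things now and then, are a little off and sometimes report something else, mostly with a low value. They report only what shows in the picture. A call takes as long as a camera call. They do not tell look-alikes from the thing itself.
- optics.search_frame(label, camera): "point" ([x, y, z] in m, in world coordinates, good to about 4 mm: the middle of the surface that is visible of it).
The state is a dict: "time_s": time; "joint_positions": joint angles; "qvel": joint speeds; "effort": joint torques, N m; "ee_pos": TCP position; "ee_rot": TCP orientation; "force": force on the tool from outside, world axes, zero at the start; "wrist_torque": the same for the moment, N m; "finger_gap": opening from 0.0 (shut) to 1.0 (fully open).
Only numpy, scipy, OpenCV 4.12 (cv2) and the standard library are available. Lean on these libraries where they do the work, as an engineer would, in place of code of your own. Each camera call takes 0.05 s, during which the arm holds its last target.

## Working session

There is one attempt and no reset: what is moved stays moved. The work goes in short steps, Python scripts to look and compute and a tool call to move; the robot and the scene stay as the last step left them, time stands still between calls to the robot, and variables do not carry over. Pictures are saved under pics/ and viewed, and the job is handed in when it is done.

Besides the shell and the picture viewer there is one more tool, called after "Request:" as name(argument=value, ...) on one line, values as JSON. drive_tool: Moves the arm, as the interface text tells. Its arguments: {"type":"object","properties":{"deltas":{"type":"array"},"hand":{"type":"number"}},"required":["deltas"]}

```bash
mkdir -p pics; cat > h.py <<'E'
import numpy as np,cv2
from cell import monitor,optics,hand_in
def save(n,f):
    im=optics.capture(n); cv2.imwrite('pics/'+f,im[:,:,::-1]); return im
E
python3 - <<'E'
from h import *
np.set_printoptions(precision=4,suppress=True)
print(monitor.sense())
for n in ['scene','side','wrist']:
    save(n,n+'0.png'); m=optics.camera_model(n); print(n,{k:np.array(v).round(4).tolist() for k,v in m.items()})
for l in ['clamp_knob','sample_slide','tilt_plate','stage_slide','petri_dish','dropper_bottle','slide_box']:
    for c in ['scene','side']:
        print(l,c,[(np.round(d['point'],3).tolist(),round(d['score'],2)) for d in optics.search_frame(l,c)][:3])
E
```

```text
{'time_s': 0.0, 'joint_positions': array([-0.1741,  0.2458,  1.559 , -0.    ,  1.3387, -0.1741]), 'qvel': array([-0.0001, -0.0006,  0.0014, -0.0002, -0.0009, -0.0012]), 'effort': array([  0.0006, -42.9512, -32.6122,  -0.0001,   0.0054,  -0.    ]), 'ee_pos': array([0.6494, 0.0001, 0.2382]), 'ee_rot': array([-0.0002,  1.    , -0.    , -0.001 ]), 'force': array([-0.0056, -0.9024, -0.703 ]), 'wrist_torque': array([-0.0039,  0.0115,  0.0122]), 'finger_gap': 0.9997571070439952}
scene {'K': [[552.1468, 0.0, 326.2682], [0.0, 552.1468, 244.2862], [0.0, 0.0, 1.0]], 'extrinsics': [[-0.8451, -0.2493, 0.4729, 0.0891], [-0.5344, 0.3691, -0.7604, 0.7583], [0.0151, -0.8953, -0.4451, 0.5131], [0.0, 0.0, 0.0, 1.0]]}
side {'K': [[523.129, 0.0, 319.8292], [0.0, 523.129, 233.6574], [0.0, 0.0, 1.0]], 'extrinsics': [[-0.9984, -0.0481, 0.0304, 0.5608], [-0.0507, 0.5092, -0.8591, 0.8442], [0.0259, -0.8593, -0.5108, 0.5522], [0.0, 0.0, 0.0, 1.0]]}
wrist {'K': [[334.4696, 0.0, 315.742], [0.0, 334.4696, 236.0088], [0.0, 0.0, 1.0]], 'tool_from_camera': [[1.0, 0.0005, -0.0002, 0.0], [-0.0005, 0.9479, 0.3185, -0.0811], [0.0004, -0.3185, 0.9479, -0.1346], [0.0, 0.0, 0.0, 1.0]]}
clamp_knob scene [([0.547, -0.09, 0.061], 0.54)]
clamp_knob side [([0.557, -0.096, 0.06], 0.72)]
sample_slide scene [([0.394, 0.021, 0.007], 0.78), ([0.456, 0.258, 0.017], 0.72), ([0.739, 0.16, 0.036], 0.41)]
sample_slide side [([0.468, 0.258, 0.018], 0.93), ([0.401, 0.019, 0.009], 0.72)]
tilt_plate scene [([0.543, 0.024, 0.076], 0.57)]
tilt_plate side [([0.554, 0.028, 0.076], 0.97)]
stage_slide scene [([0.542, 0.005, 0.031], 0.78)]
stage_slide side [([0.558, 0.014, 0.037], 0.69)]
petri_dish scene [([0.495, -0.253, 0.016], 0.59)]
petri_dish side [([0.507, -0.248, 0.018], 0.92)]
dropper_bottle scene [([0.736, 0.161, 0.036], 0.96)]
dropper_bottle side []
slide_box scene [([0.654, 0.261, 0.022], 0.88), ([0.543, 0.03, 0.074], 0.35)]
slide_box side [([0.664, 0.264, 0.026], 0.96)]
```

View pics/scene0.png

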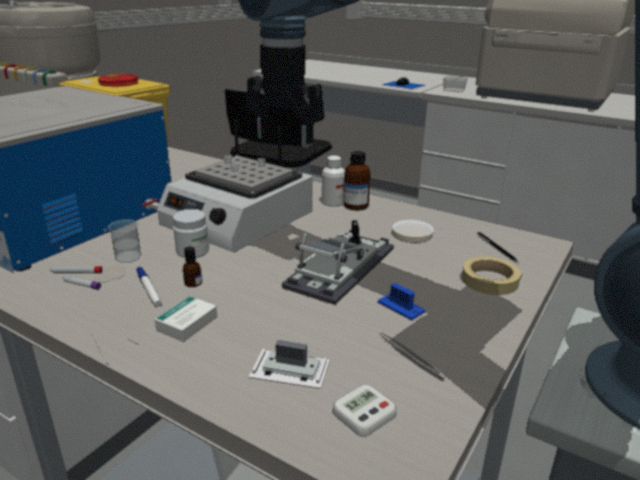

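View pics/side0.png

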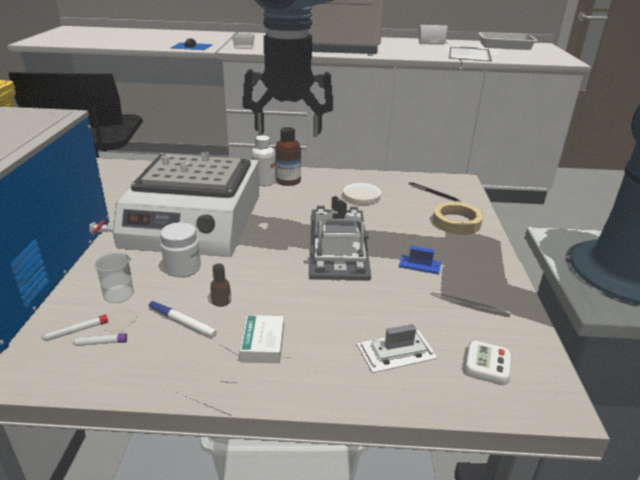

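View pics/wrist0.png

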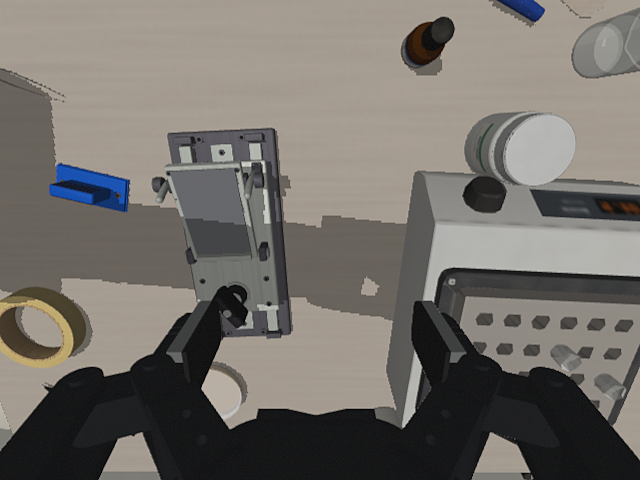

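Request:
drive_tool(deltas=[{"travel": [-0.2,-0.1,0],"turn": 0},{"travel": [-0.4,-0.2,0],"turn": 0},{"travel": [-0.475,-0.25,0],"turn": 0},{"travel": [-0.475,-0.25,0],"turn": 0},{"travel": [-0.475,-0.25,0],"turn": 0}])

```text
time_s: 1.27
ee_pos: [0.5546, -0.0504, 0.2396]
ee_rot: [0.0, 1.0, -0.001, 0.0]
force: [-0.4, -0.0, -0.2]
finger_gap: 0.996
```

```bash
python3 - <<'E'
from h import *
np.set_printoptions(precision=4,suppress=True)
s=monitor.sense();print(s['time_s'],s['ee_pos'],s['ee_rot'],s['qvel'])
im=save('wrist','w1.png'); np.savez('w1.npz',p=s['ee_pos'],q=s['ee_rot'])
for l in ['clamp_knob','tilt_plate','stage_slide']:
        print(l,[(np.round(d['point'],3).tolist(),round(d['score'],2)) for d in optics.search_frame(l,'wrist')][:3])
E
```

```text
1.2667 [ 0.5546 -0.0504  0.2396] [ 0.      1.     -0.0007  0.0004] [ 0.0227  0.0328 -0.0439  0.0036 -0.003   0.0041]
clamp_knob [([0.556, -0.101, 0.071], 0.89), ([0.744, 0.134, 0.011], 0.73)]
tilt_plate [([0.548, 0.013, 0.067], 0.84)]
stage_slide [([0.558, -0.02, 0.062], 0.61)]
```

View pics/w1.png

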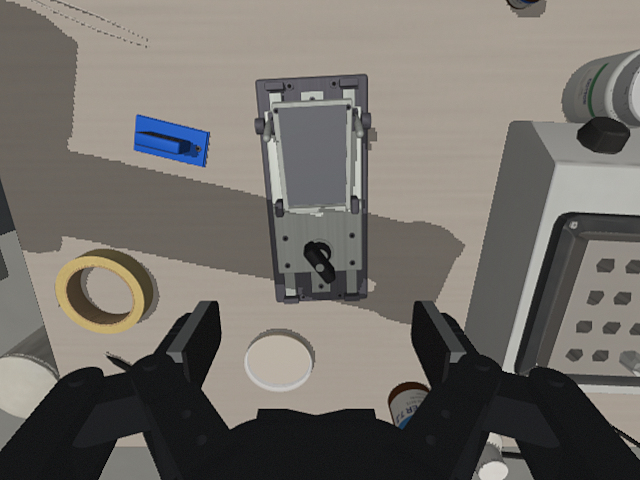

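```bash
python3 - <<'E'
import cv2
im=cv2.imread('pics/w1.png')
cv2.imwrite('pics/w1z.png',cv2.resize(im[60:310,220:420],None,fx=2.4,fy=2.4,interpolation=cv2.INTER_CUBIC))
im=cv2.imread('pics/side0.png')
cv2.imwrite('pics/s0z.png',cv2.resize(im[185:390,300:450],None,fx=2.9,fy=2.9,interpolation=cv2.INTER_CUBIC))
E
```

```text
(no output)
```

View pics/w1z.png

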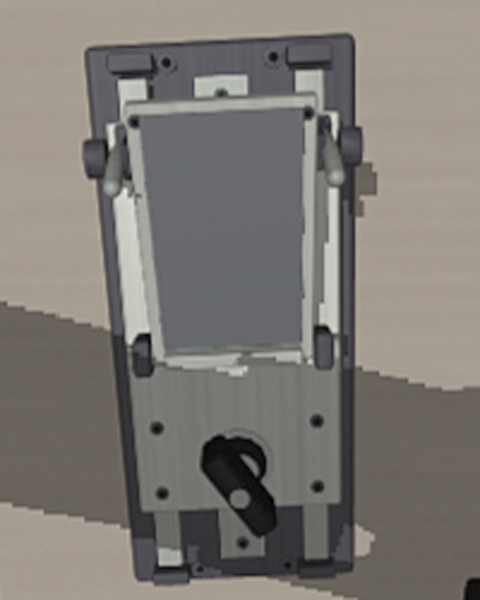

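View pics/s0z.png

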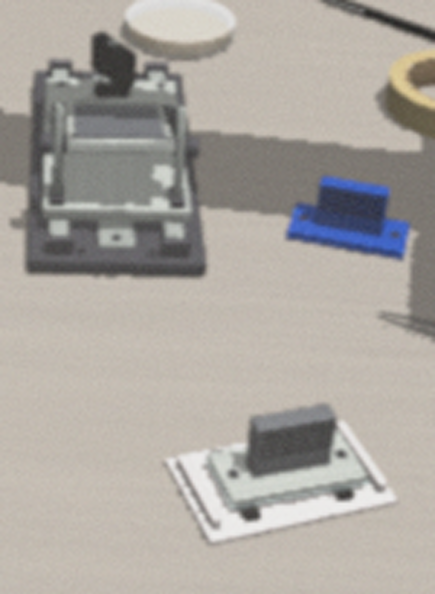

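Request:
drive_tool(deltas=[{"travel": [0,-0.15,-0.15],"turn": 0},{"travel": [0,-0.3,-0.25],"turn": 0},{"travel": [0,-0.3,-0.25],"turn": 0},{"travel": [0,-0.3,-0.25],"turn": 0},{"travel": [0,-0.3,-0.25],"turn": 0}])

```text
time_s: 1.88
ee_pos: [0.5557, -0.1096, 0.1896]
ee_rot: [-0.0, 1.0, 0.0, 0.0]
force: [-0.1, 1.0, 0.9]
finger_gap: 0.999
```

```bash
python3 - <<'E'
from h import *
np.set_printoptions(precision=4,suppress=True)
s=monitor.sense();print(s['time_s'],s['ee_pos'],s['ee_rot'],abs(s['qvel']).max())
im=save('wrist','w2.png'); np.savez('w2.npz',p=s['ee_pos'],q=s['ee_rot'])
for l in ['clamp_knob','tilt_plate','stage_slide']:
        print(l,[(np.round(d['point'],3).tolist(),round(d['score'],2)) for d in optics.search_frame(l,'wrist')][:3])
im=cv2.imread('pics/w2.png')
cv2.imwrite('pics/w2z.png',cv2.resize(im[0:300,200:440],None,fx=2,fy=2,interpolation=cv2.INTER_CUBIC))
E
```

```text
1.8833 [ 0.5557 -0.1096  0.1896] [-0.0001  1.      0.0001  0.0002] 0.02041471316015183
clamp_knob [([0.559, -0.103, 0.071], 0.69)]
tilt_plate [([0.55, 0.008, 0.07], 0.71)]
stage_slide [([0.557, -0.016, 0.062], 0.64)]
```

View pics/w2z.png

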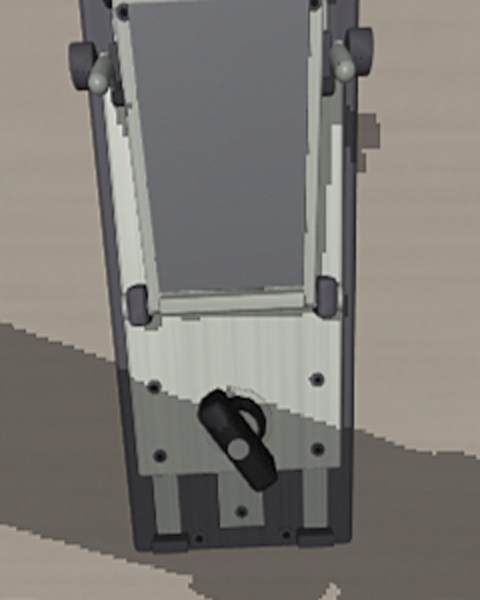

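View pics/w2.png

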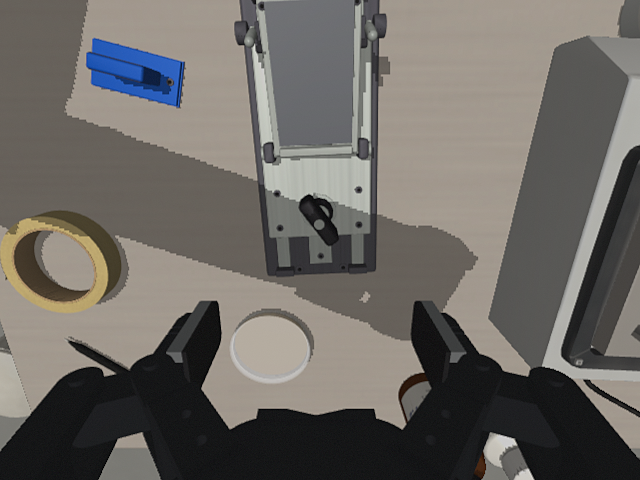

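```bash
cat >> h.py <<'E'
from scipy.spatial.transform import Rotation as R
M=optics.camera_model
def cam(name,f=None):
    m=M(name)
    if name!='wrist': return np.array(m['K']),np.array(m['extrinsics'])
    d=np.load(f); q=d['q']; T=np.eye(4); T[:3,:3]=R.from_quat([q[1],q[2],q[3],q[0]]).as_matrix(); T[:3,3]=d['p']
    return np.array(m['K']),T@np.array(m['tool_from_camera'])
def ray(c,uv):
    K,E=c; d=E[:3,:3]@np.linalg.solve(K,[uv[0],uv[1],1.]); return E[:3,3],d/np.linalg.norm(d)
def onz(c,uv,z):
    o,d=ray(c,uv); return o+d*(z-o[2])/d[2]
def tri(obs):
    A=np.zeros((3,3));b=np.zeros(3);rs=[ray(c,u) for c,u in obs]
    for o,d in rs: P=np.eye(3)-np.outer(d,d);A+=P;b+=P@o
    x=np.linalg.solve(A,b); return x,[np.linalg.norm((np.eye(3)-np.outer(d,d))@(x-o)) for o,d in rs]
def proj(c,p):
    K,E=c; q=E[:3,:3].T@(np.asarray(p)-E[:3,3]); q=K@q; return q[:2]/q[2]
E
cat > m1.py <<'E'
from h import *
np.set_printoptions(precision=4,suppress=True)
c1=cam('wrist','w1.npz');c2=cam('wrist','w2.npz')
a=lambda u,v:(220+u/2.4,60+v/2.4)
b=lambda u,v:(200+u/2,v/2)
P={'disc':((239,498),(238,449)),'fBL':((140,511),(140,474)),'fBR':((340,502),(338,468)),
's1':((157,428),(154,387)),'s2':((162,494),(160,456)),'s3':((317,421),(317,380)),'s4':((318,487),(317,450)),
'padLL':((160,350),(158,292)),'padLR':((302,350),(304,290)),'baseBL':((137,580),(136,551)),'baseBR':((353,573),(350,545)),'kA':((213,440),(212,394)),'kB':((265,533),(262,486)),'scrUL':((134,121),(123,12)),'scrUR':((308,113),(315,3))}
for k,(u,v) in P.items():
    x,e=tri([(c1,a(*u)),(c2,b(*v))])
    print(k,x,np.round(e,4), onz(c2,b(*v),.0315)[:2],onz(c2,b(*v),.0725)[:2])
E
python3 m1.py
```

```text
disc [ 0.5584 -0.1039  0.0712] [0. 0.] [ 0.5588 -0.1157] [ 0.5583 -0.1035]
fBL [ 0.5132 -0.1277  0.0321] [0.0005 0.0005] [ 0.5135 -0.1278] [ 0.5194 -0.1139]
fBR [ 0.6072 -0.1287  0.02  ] [0.0005 0.0005] [ 0.6049 -0.1248] [ 0.598  -0.1113]
s1 [ 0.5216 -0.0871  0.0315] [0.0002 0.0002] [ 0.5215 -0.0871] [ 0.5262 -0.0789]
s2 [ 0.5234 -0.1182  0.0345] [0. 0.] [ 0.523  -0.1191] [ 0.5276 -0.1064]
s3 [ 0.5939 -0.0842  0.0302] [0.0002 0.0002] [ 0.5935 -0.0839] [ 0.5882 -0.0762]
s4 [ 0.5954 -0.1168  0.0296] [0.0003 0.0003] [ 0.5948 -0.1162] [ 0.5893 -0.1039]
padLL [ 0.5269 -0.0449  0.0568] [0.0004 0.0004] [ 0.5246 -0.0464] [ 0.529  -0.0439]
padLR [ 0.5833 -0.0438  0.062 ] [0.0001 0.0001] [ 0.5864 -0.0456] [ 0.5821 -0.0432]
baseBL [ 0.5067 -0.1772  0.0094] [0.0003 0.0003] [ 0.5099 -0.1669] [ 0.5163 -0.1475]
baseBR [ 0.6188 -0.1778  0.001 ] [0.0003 0.0003] [ 0.6126 -0.1637] [ 0.6046 -0.1447]
kA [ 0.5475 -0.0866  0.0488] [0.0001 0.0001] [ 0.5471 -0.0903] [ 0.5483 -0.0816]
kB [ 0.5685 -0.1183  0.0742] [0.0006 0.0006] [ 0.57   -0.1336] [ 0.568  -0.1189]
scrUL [0.5219 0.041  0.081 ] [0.0001 0.0001] [0.515  0.0552] [0.5207 0.0434]
scrUR [0.5816 0.0435 0.0807] [0.0001 0.0001] [0.5869 0.0581] [0.5825 0.046 ]
```

Request:
drive_tool(deltas=[{"travel": [0.012,0.03,0],"turn": -0.333},{"travel": [0.012,0.03,0],"turn": -0.333},{"travel": [0.012,0.03,0],"turn": -0.333},{"travel": [0.012,0.03,0],"turn": -0.333},{"travel": [0.012,0.03,0],"turn": -0.333},{"travel": [0.012,0.03,0],"turn": -0.333},{"travel": [0.012,0.03,0],"turn": -0.333},{"travel": [0.012,0.03,0],"turn": -0.333},{"travel": [0.012,0.03,0],"turn": -0.333},{"travel": [0.012,0.03,0],"turn": -0.333}])

```text
time_s: 2.92
ee_pos: [0.5578, -0.1034, 0.1901]
ee_rot: [-0.0, 0.809, -0.587, 0.001]
force: [-1.4, -0.2, 0.3]
finger_gap: 1.0
```

Request:
drive_tool(deltas=[{"travel": [0,0,0],"turn": -0.134},{"travel": [0,0,0],"turn": -0.134},{"travel": [0,0,0],"turn": -0.134},{"travel": [0,0,0],"turn": -0.134},{"travel": [0,0,0],"turn": -0.134},{"travel": [0,0,0],"turn": -0.134},{"travel": [0,0,0],"turn": -0.134},{"travel": [0,0,0],"turn": -0.134},{"travel": [0,0,0],"turn": -0.134}])

```text
time_s: 3.67
ee_pos: [0.5577, -0.1036, 0.1899]
ee_rot: [0.0, -0.502, 0.865, -0.0]
force: [-0.2, -0.4, 0.5]
finger_gap: 1.001
```

```bash
cat > snap.py <<'E'
import sys
from h import *
np.set_printoptions(precision=4,suppress=True)
f=sys.argv[1]
s=monitor.sense();print(s['time_s'],s['ee_pos'],s['ee_rot'],abs(s['qvel']).max(),s['joint_positions'],s['force'],s['wrist_torque'],s['finger_gap'])
im=save('wrist',f+'.png'); np.savez(f+'.npz',p=s['ee_pos'],q=s['ee_rot'])
E
python3 snap.py w3
```

```text
3.6667 [ 0.5577 -0.1036  0.1899] [ 0.0003 -0.5024  0.8646 -0.0004] 0.003943276011033838 [-0.3835  0.1026  1.8139  0.0001  1.2241  1.7052] [-0.2157 -0.4185  0.4921] [0.0094 0.012  0.0164] 1.000552808287099
```

View pics/w3.png

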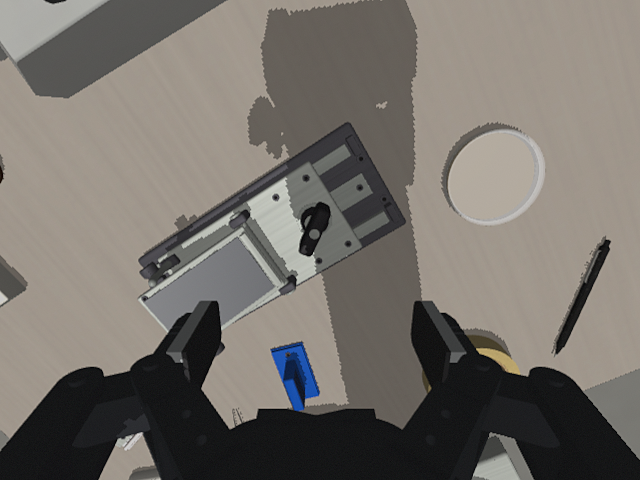

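```bash
python3 - <<'E'
import cv2
im=cv2.imread('pics/w3.png')
cv2.imwrite('pics/w3z.png',cv2.resize(im[110:300,230:420],None,fx=3,fy=3,interpolation=cv2.INTER_CUBIC))
im=cv2.imread('pics/w2.png')
cv2.imwrite('pics/w2k.png',cv2.resize(im[150:290,250:390],None,fx=4,fy=4,interpolation=cv2.INTER_CUBIC))
E
```

```text
(no output)
```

View pics/w3z.png

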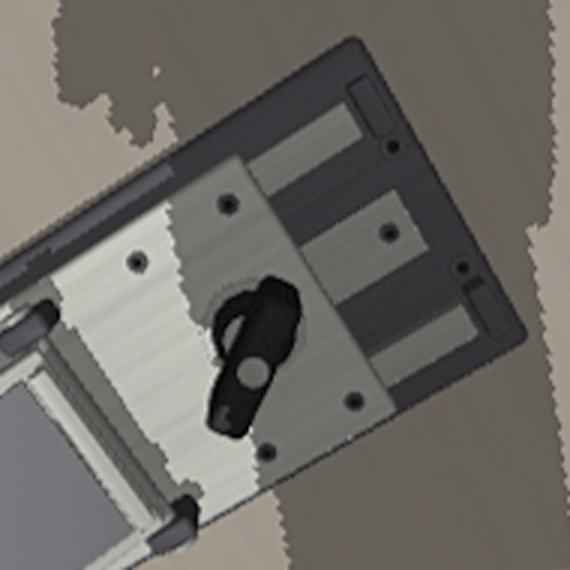

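View pics/w2k.png

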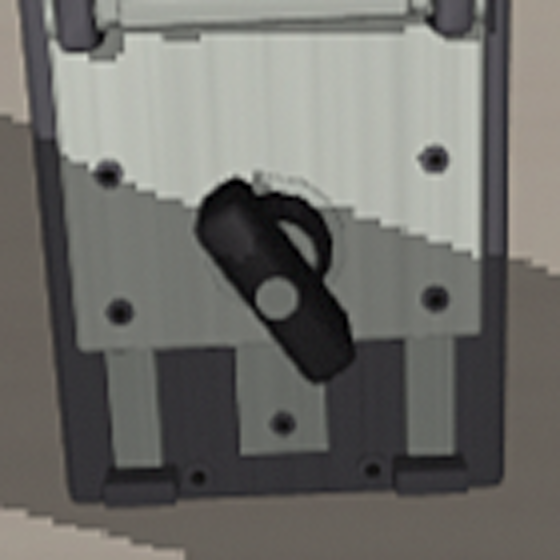

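Request:
drive_tool(deltas=[{"travel": [0,0,0],"turn": 0.4},{"travel": [0,0,0],"turn": 0.4},{"travel": [0,0,0],"turn": 0.4},{"travel": [0,0,0],"turn": 0.4},{"travel": [0,0,0],"turn": 0.4},{"travel": [0,0,0],"turn": 0.4},{"travel": [0,0,0],"turn": 0.4},{"travel": [0,0,0],"turn": 0.4},{"travel": [0,0,0],"turn": 0.4},{"travel": [0,0,0],"turn": 0.4}])

```text
time_s: 4.55
ee_pos: [0.5575, -0.1039, 0.1895]
ee_rot: [-0.0, 0.914, -0.405, 0.0]
force: [-0.8, -0.5, 0.6]
finger_gap: 0.999
```

Request:
drive_tool(deltas=[{"travel": [0,0,0],"turn": 0.217},{"travel": [0,0,0],"turn": 0.217},{"travel": [0,0,0],"turn": 0.217},{"travel": [0,0,0],"turn": 0.217},{"travel": [0,0,0],"turn": 0.217},{"travel": [0,0,0],"turn": 0.217},{"travel": [0,0,0],"turn": 0.217},{"travel": [0,0,0],"turn": 0.217},{"travel": [0,0,0],"turn": 0.217},{"travel": [0,0,0],"turn": 0.217}])

```text
time_s: 5.38
ee_pos: [0.5575, -0.1038, 0.1895]
ee_rot: [0.0, 0.978, 0.207, 0.0]
force: [0.8, -0.1, -0.1]
finger_gap: 1.004
```

Request:
drive_tool(deltas=[{"travel": [0,0,0],"turn": 0.018},{"travel": [0,0,0],"turn": 0.018},{"travel": [0,0,0],"turn": 0.018}])

```text
time_s: 5.63
ee_pos: [0.5575, -0.1039, 0.1895]
ee_rot: [0.0, 0.966, 0.257, 0.0]
force: [-0.4, 0.1, -0.2]
finger_gap: 1.0
```

```bash
python3 snap.py w4; python3 - <<'E'
import cv2
im=cv2.imread('pics/w4.png')
cv2.imwrite('pics/w4z.png',cv2.resize(im[110:300,230:420],None,fx=3,fy=3,interpolation=cv2.INTER_CUBIC))
E
```

```text
5.6333 [ 0.5575 -0.1039  0.1895] [0.0001 0.9664 0.2569 0.0001] 0.010505746643130486 [-0.3841  0.1031  1.8141  0.      1.2241 -0.9037] [-0.4059  0.0966 -0.2352] [-0.0037  0.0138  0.0078] 0.9998288240779495
```

View pics/w4z.png

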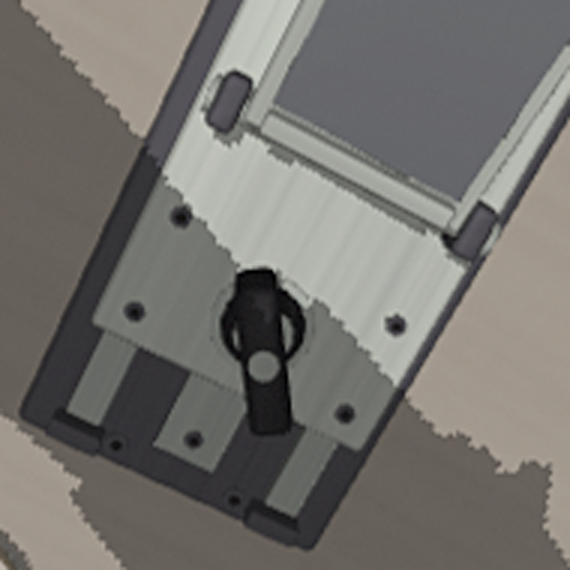

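```bash
python3 - <<'E'
from h import *
np.set_printoptions(precision=4,suppress=True)
im=cv2.imread('pics/w4.png')
z=cv2.resize(im[195:260,285:350],None,fx=9,fy=9,interpolation=cv2.INTER_CUBIC)
z=np.clip(z.astype(float)*2.0,0,255).astype('uint8')
cv2.imwrite('pics/w4k.png',z)
c2=cam('wrist','w2.npz');c3=cam('wrist','w3.npz');c4=cam('wrist','w4.npz');c1=cam('wrist','w1.npz')
D=[(c1,(319.6,267.5)),(c2,(250+276/4-.4,150+297/4-.4)),(c3,(230+253/3-.4,110+373/3-.4)),(c4,(230+264/3-.4,110+366/3-.4))]
for d in D: print(onz(d[0],d[1],.0725))
print(tri(D))
S=[[(c2,(250+u/4-.4,150+v/4-.4)) for u,v in [(107,173),(120,311),(434,158),(435,298)]],
[(c3,(230+u/3-.4,110+v/3-.4)) for u,v in [(266,452),(354,400),(137,261),(228,204)]],
[(c4,(230+u/3-.4,110+v/3-.4)) for u,v in [(181,215),(134,311),(395,325),(345,413)]]]
for i in range(4): print([onz(*s[i],.0315)[:2] for s in S], tri([s[i] for s in S]))
E
```

```text
[ 0.558  -0.1032  0.0725]
[ 0.5576 -0.1028  0.0725]
[ 0.5573 -0.1012  0.0725]
[ 0.5582 -0.103   0.0725]
(array([ 0.5579, -0.1019,  0.0754]), [np.float64(0.0001404933695248431), np.float64(0.0002783299397251302), np.float64(0.0003585222135602592), np.float64(0.0002776184135675127)])
[array([ 0.5205, -0.0864]), array([ 0.5209, -0.0849]), array([ 0.5209, -0.0863])] (array([ 0.5211, -0.0857,  0.0336]), [np.float64(0.0004398612416735312), np.float64(0.0007037785814071138), np.float64(0.0002649728414070703)])
[array([ 0.5223, -0.1183]), array([ 0.5226, -0.1172]), array([ 0.5224, -0.1187])] (array([ 0.5227, -0.1178,  0.0332]), [np.float64(0.00018038337037066003), np.float64(0.0006639511382708855), np.float64(0.0005154178577467221)])
[array([ 0.5927, -0.083 ]), array([ 0.5931, -0.0818]), array([ 0.5928, -0.0834])] (array([ 0.5927, -0.0826,  0.0332]), [np.float64(0.0002347427722074791), np.float64(0.0007386624903002429), np.float64(0.0005475191878453469)])
[array([ 0.5943, -0.1152]), array([ 0.5943, -0.1137]), array([ 0.5945, -0.1151])] (array([ 0.5941, -0.1143,  0.0339]), [np.float64(0.00026025159508670417), np.float64(0.000552798158347373), np.float64(0.00029686034043757605)])
```

View pics/w4k.png

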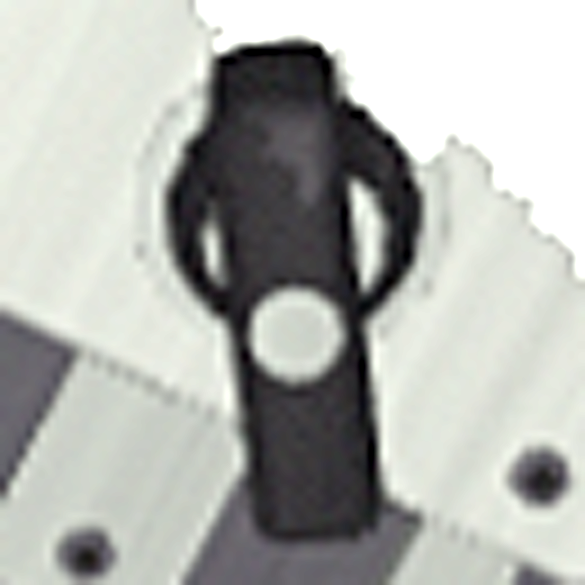

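Request:
drive_tool(deltas=[{"travel": [0.0015,0.009,-0.2],"turn": 0.0172},{"travel": [0.0015,0.009,-0.4],"turn": 0.0172},{"travel": [0.0015,0.009,-0.5],"turn": 0.0172},{"travel": [0.0015,0.009,-0.5],"turn": 0.0172},{"travel": [0.0015,0.009,-0.5],"turn": 0.0172},{"travel": [0.0015,0.009,-0.5],"turn": 0.0172}], hand=0.6)

```text
time_s: 6.18
ee_pos: [0.5591, -0.1027, 0.0913]
ee_rot: [0.001, 0.951, 0.309, 0.001]
force: [0.8, 0.2, 1.0]
finger_gap: 0.405
```

```bash
python3 snap.py w5
```

```text
6.1833 [ 0.5591 -0.1027  0.0913] [0.0011 0.951  0.3092 0.0013] 0.018850686450245964 [-0.3811  0.2373  1.8623 -0.      1.0388 -1.0097] [0.7584 0.1612 0.9787] [-0.0053 -0.0107 -0.0363] 0.40453026549220833
```

View pics/w5.png

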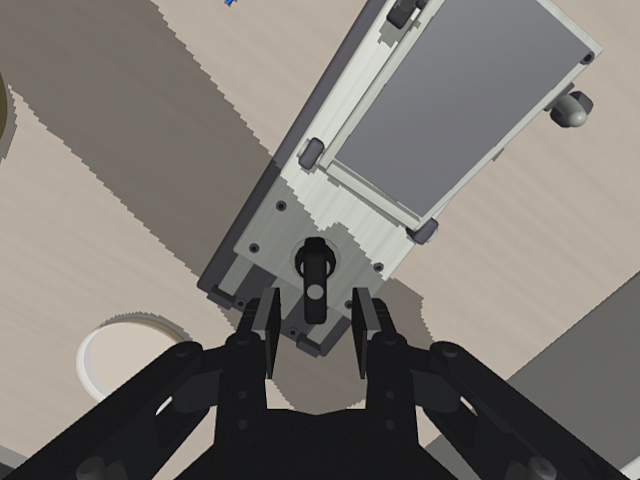

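```bash
python3 - <<'E'
from h import *
np.set_printoptions(precision=4,suppress=True)
im=cv2.imread('pics/w5.png')
z=cv2.resize(im[225:335,260:370],None,fx=5,fy=5,interpolation=cv2.INTER_CUBIC)
z=np.clip(z.astype(float)*1.8,0,255).astype('uint8')
cv2.imwrite('pics/w5k.png',z)
c=cam('wrist','w5.npz')
print(onz(c,(315.5,292.5),.0725)); p=np.load('w5.npz')['p'];print(proj(c,[p[0],p[1],.0725]))
s=monitor.sense();print(s['ee_pos'])
E
```

```text
[ 0.5591 -0.1037  0.0725]
[316.5898 291.0738]
[ 0.5595 -0.1029  0.0918]
```

View pics/w5k.png

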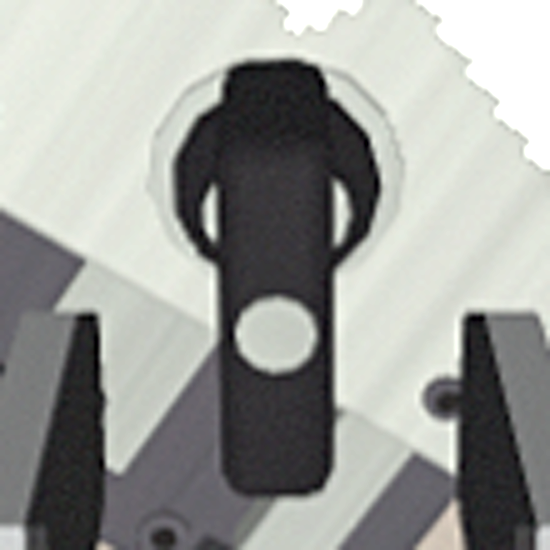

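Request:
drive_tool(deltas=[{"travel": [-0.005,0.002,-0.05],"turn": 0},{"travel": [-0.005,0.002,-0.12],"turn": 0},{"travel": [-0.005,0.002,-0.19],"turn": 0},{"travel": [-0.005,0.002,-0.22],"turn": 0},{"travel": [-0.005,0.002,-0.22],"turn": 0},{"travel": [-0.005,0.002,-0.22],"turn": 0}])

```text
time_s: 6.73
ee_pos: [0.557, -0.1019, 0.0457]
ee_rot: [0.0, 0.951, 0.309, 0.0]
force: [0.6, 0.0, -0.3]
finger_gap: 0.398
```

```bash
python3 snap.py w6;python3 - <<'E'
from h import *
im=cv2.imread('pics/w6.png')
z=cv2.resize(im[225:405,230:410],None,fx=3,fy=3,interpolation=cv2.INTER_CUBIC)
z=np.clip(z.astype(float)*1.8,0,255).astype('uint8')
cv2.imwrite('pics/w6k.png',z)
E
```

```text
6.7333 [ 0.557  -0.1019  0.0457] [0.0002 0.9509 0.3094 0.0002] 0.013116768680193316 [-0.3811  0.3092  1.8748 -0.      0.957  -1.0103] [ 0.6404  0.0286 -0.2601] [-0.0487 -0.0432  0.0239] 0.39754151757952594
```

View pics/w6k.png

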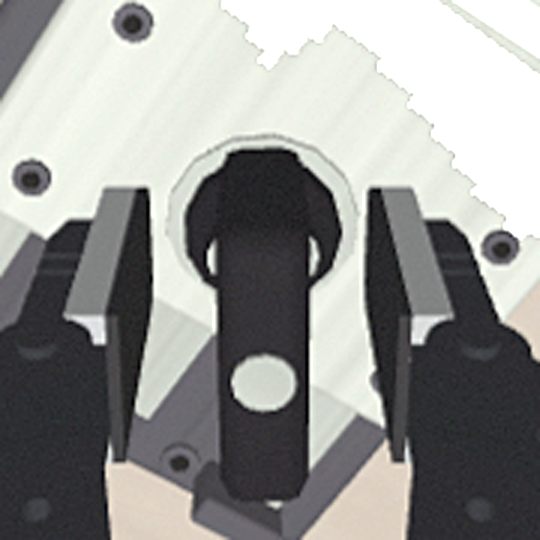

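```bash
python3 - <<'E'
from h import *
np.set_printoptions(precision=4,suppress=True)
c=cam('wrist','w6.npz')
print(onz(c,(230+264/3-.4,225+382/3-.4),.0725)); p=np.load('w6.npz')['p'];print(proj(c,[p[0],p[1],.0725]))
for i in range(1): s=monitor.sense();print(s['ee_pos'],s['qvel'])
E
```

```text
[ 0.5583 -0.1033  0.0725]
[316.9623 347.6769]
[ 0.5574 -0.1021  0.0462] [-0.0007 -0.0082 -0.0063 -0.0013 -0.0019 -0.0018]
```

Request:
drive_tool(deltas=[{"travel": [0.002,-0.002,0.006],"turn": 0},{"travel": [0.002,-0.002,0.006],"turn": 0},{"travel": [0.002,-0.002,0.006],"turn": 0}])

```text
time_s: 7.03
ee_pos: [0.5577, -0.1024, 0.0473]
ee_rot: [0.001, 0.951, 0.309, 0.001]
force: [-0.3, 0.6, -0.2]
finger_gap: 0.399
```

Request:
drive_tool(deltas=[{"travel": [0,0,0],"turn": 0},{"travel": [0,0,0],"turn": 0},{"travel": [0,0,0],"turn": 0},{"travel": [0,0,0],"turn": 0},{"travel": [0,0,0],"turn": 0},{"travel": [0,0,0],"turn": 0}], hand=1)

```text
time_s: 7.53
ee_pos: [0.5579, -0.1024, 0.0476]
ee_rot: [0.0, 0.951, 0.309, 0.001]
force: [-1.0, 0.6, 5.8]
finger_gap: 0.176
```

```bash
python3 snap.py w7;python3 - <<'E'
from h import *
np.set_printoptions(precision=4,suppress=True)
im=cv2.imread('pics/w7.png')
z=cv2.resize(im[180:405,200:430],None,fx=2.6,fy=2.6,interpolation=cv2.INTER_CUBIC)
z=np.clip(z.astype(float)*1.8,0,255).astype('uint8')
cv2.imwrite('pics/w7k.png',z)
E
```

```text
7.5333 [ 0.5579 -0.1024  0.0476] [0.0005 0.9509 0.3095 0.0006] 0.0010531441841377907 [-0.3815  0.3073  1.8729  0.0001  0.9598 -1.0108] [-1.0258  0.5713  5.7836] [0.0865 0.1069 0.0212] 0.17620260146403702
```

View pics/w7k.png

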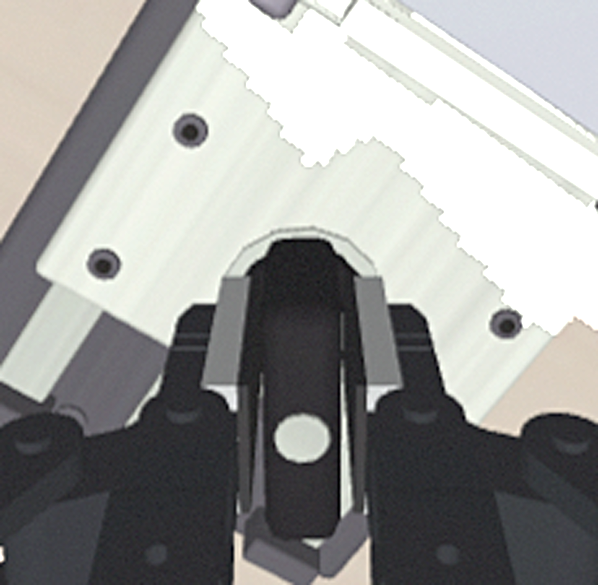

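```bash
python3 - <<'E'
from h import *
np.set_printoptions(precision=4,suppress=True)
c=cam('wrist','w7.npz')
for u,v in [(190,130),(103,264),(506,324)]: print(onz(c,(200+u/2.6-.4,180+v/2.6-.4),.0315))
E
```

```text
[ 0.5211 -0.0873  0.0315]
[ 0.5226 -0.1195  0.0315]
[ 0.5934 -0.084   0.0315]
```

Request:
drive_tool(deltas=[{"travel": [0,0,0],"turn": -0.004},{"travel": [0,0,0],"turn": -0.012},{"travel": [0,0,0],"turn": -0.022},{"travel": [0,0,0],"turn": -0.034},{"travel": [0,0,0],"turn": -0.046},{"travel": [0,0,0],"turn": -0.058},{"travel": [0,0,0],"turn": -0.07},{"travel": [0,0,0],"turn": -0.082},{"travel": [0,0,0],"turn": -0.094}])

```text
time_s: 8.33
ee_pos: [0.558, -0.1025, 0.0476]
ee_rot: [0.0, 1.0, 0.018, 0.001]
force: [0.1, 0.3, 5.6]
finger_gap: 0.181
```

```bash
python3 -c "
from h import *
np.set_printoptions(precision=4,suppress=True)
s=monitor.sense();print(s['ee_pos'],s['ee_rot'],s['force'],s['wrist_torque'],s['finger_gap'])"
```

```text
[ 0.558  -0.1025  0.0476] [0.0004 0.9998 0.0177 0.0009] [0.1147 0.2767 5.5693] [0.1118 0.0201 0.1642] 0.181269303754369
```

Request:
drive_tool(deltas=[{"travel": [0,0,0],"turn": -0.012},{"travel": [0,0,0],"turn": -0.024},{"travel": [0,0,0],"turn": -0.036},{"travel": [0,0,0],"turn": -0.048},{"travel": [0,0,0],"turn": -0.06},{"travel": [0,0,0],"turn": -0.072},{"travel": [0,0,0],"turn": -0.081},{"travel": [0,0,0],"turn": -0.081},{"travel": [0,0,0],"turn": -0.081}])

```text
time_s: 9.08
ee_pos: [0.5582, -0.1024, 0.0477]
ee_rot: [0.0, 0.973, -0.233, 0.001]
force: [1.2, 0.8, 5.5]
finger_gap: 0.182
```

```bash
python3 snap.py w8;python3 - <<'E'
from h import *
im=cv2.imread('pics/w8.png')
z=cv2.resize(im[180:405,200:430],None,fx=2.6,fy=2.6,interpolation=cv2.INTER_CUBIC)
z=np.clip(z.astype(float)*1.8,0,255).astype('uint8')
cv2.imwrite('pics/w8k.png',z)
E
```

```text
9.0833 [ 0.5582 -0.1024  0.0477] [ 0.0001  0.9725 -0.2329  0.0012] 0.0032542846428467716 [-0.3813  0.3074  1.8725  0.0002  0.9593  0.0887] [1.1924 0.8005 5.5391] [0.1052 0.0118 0.0938] 0.18206570734512817
```

View pics/w8k.png

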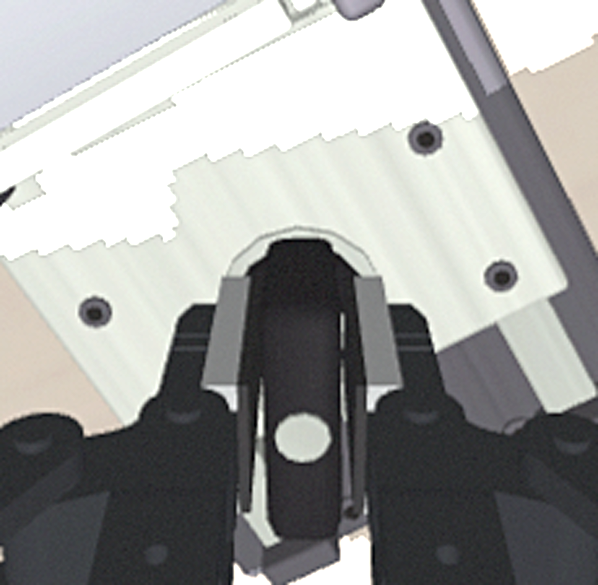

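Request:
drive_tool(deltas=[{"travel": [0,0,0],"turn": -0.006},{"travel": [0,0,0],"turn": -0.006}])

```text
time_s: 9.3
ee_pos: [0.5582, -0.1025, 0.0477]
ee_rot: [0.0, 0.968, -0.252, 0.001]
force: [0.2, 0.2, 4.3]
finger_gap: 0.177
```

```bash
python3 -c "
from h import *
np.set_printoptions(precision=4,suppress=True)
s=monitor.sense();print(s['ee_pos'],s['ee_rot'],s['force'],s['wrist_torque'],s['finger_gap'])"
```

```text
[ 0.5582 -0.1025  0.0477] [ 0.0001  0.9678 -0.2516  0.0012] [0.1888 0.1972 4.2817] [ 0.0199 -0.0627  0.1337] 0.17675693870892473
```

Request:
drive_tool(deltas=[{"travel": [0,0,0],"turn": 0},{"travel": [0,0,0],"turn": 0},{"travel": [0,0,0],"turn": 0},{"travel": [0,0,0],"turn": 0}], hand=0.55)

```text
time_s: 9.63
ee_pos: [0.5567, -0.1021, 0.046]
ee_rot: [-0.0, 0.968, -0.251, -0.001]
force: [-0.5, 0.2, 0.6]
finger_gap: 0.453
```

Request:
drive_tool(deltas=[{"travel": [0,0,0.12],"turn": 0},{"travel": [0,0,0.3],"turn": 0},{"travel": [0,0,0.5],"turn": 0},{"travel": [0,0,0.7],"turn": 0.075},{"travel": [0,0,0.7],"turn": 0.075},{"travel": [0,0,0.7],"turn": 0.075},{"travel": [0,0,0.7],"turn": 0.075},{"travel": [0,0,0.7],"turn": 0.075}])

```text
time_s: 10.3
ee_pos: [0.5569, -0.1021, 0.1864]
ee_rot: [-0.0, 1.0, -0.018, -0.0]
force: [-0.3, 0.2, 0.4]
finger_gap: 0.446
```

```bash
python3 snap.py w9;python3 - <<'E'
from h import *
im=cv2.imread('pics/w9.png')
z=cv2.resize(im[0:300,200:440],None,fx=2.,fy=2.,interpolation=cv2.INTER_CUBIC)
cv2.imwrite('pics/w9k.png',z)
E
```

```text
10.3 [ 0.5569 -0.1021  0.1864] [-0.      0.9998 -0.0177 -0.0001] 0.13277153035203562 [-0.3816  0.1047  1.8183 -0.      1.2188 -0.3462] [-0.2794  0.1686  0.3882] [-0.0032  0.0118  0.0158] 0.4456594528253914
```

View pics/w9k.png

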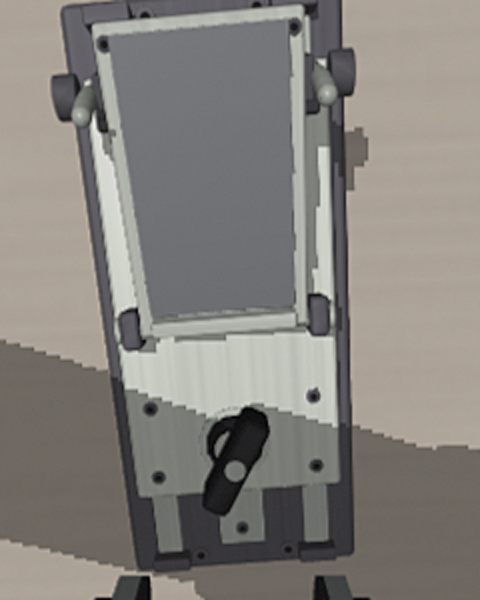

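Request:
drive_tool(deltas=[{"travel": [0,0.2,0],"turn": 0.005},{"travel": [0,0.35,0],"turn": 0.005},{"travel": [0,0.35,0],"turn": 0.005},{"travel": [0,0.35,0],"turn": 0.005},{"travel": [0,0.35,0],"turn": 0.005}])

```text
time_s: 10.77
ee_pos: [0.557, -0.0323, 0.1862]
ee_rot: [0.0, 1.0, -0.003, -0.0]
force: [0.1, -0.7, 0.2]
finger_gap: 0.451
```

```bash
python3 snap.py w10;python3 - <<'E'
from h import *
im=cv2.imread('pics/w10.png')
z=cv2.resize(im[90:340,210:430],None,fx=2.4,fy=2.4,interpolation=cv2.INTER_CUBIC)
cv2.imwrite('pics/w10k.png',z)
E
```

```text
10.7667 [ 0.557  -0.0323  0.1862] [ 0.0001  1.     -0.0032 -0.0002] 0.018069946412649578 [-0.2611  0.0859  1.839  -0.0003  1.217  -0.2545] [ 0.147  -0.7449  0.1826] [-0.0471 -0.0413 -0.0071] 0.45108142035275295
```

View pics/w10k.png

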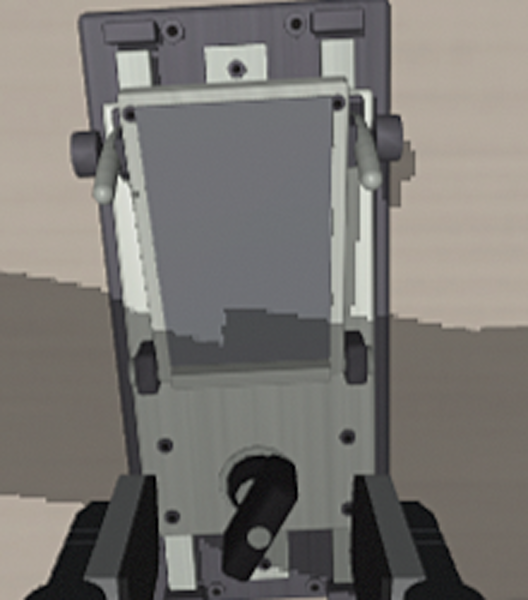

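Request:
drive_tool(deltas=[{"travel": [-0.1,0.2,0.05],"turn": 0},{"travel": [-0.25,0.4,0.1],"turn": 0},{"travel": [-0.35,0.6,0.1],"turn": 0},{"travel": [-0.45,0.8,0.1],"turn": 0},{"travel": [-0.48,1,0.1],"turn": 0},{"travel": [-0.48,1,0.1],"turn": 0},{"travel": [-0.48,1,0.1],"turn": 0},{"travel": [-0.48,1,0.1],"turn": 0},{"travel": [-0.48,1,0.1],"turn": 0}], hand=0.3)

```text
time_s: 11.57
ee_pos: [0.4617, 0.1667, 0.2065]
ee_rot: [0.0, 1.0, -0.004, 0.0]
force: [0.8, -0.0, 0.3]
finger_gap: 0.702
```

```bash
python3 snap.py w11;python3 - <<'E'
from h import *
print([(np.round(d['point'],3).tolist(),round(d['score'],2)) for d in optics.search_frame('sample_slide','wrist')][:3])
E
```

```text
11.5667 [0.4617 0.1667 0.2065] [ 0.0002  1.     -0.0036  0.0001] 0.013741692597806394 [ 0.1153 -0.1024  1.9867 -0.0004  1.2572  0.1226] [ 0.7572 -0.0125  0.2532] [-0.0539  0.0194 -0.0494] 0.7015370199839723
[([0.41, 0.017, 0.012], 0.91), ([0.458, 0.252, 0.012], 0.83)]
```

View pics/w11.png

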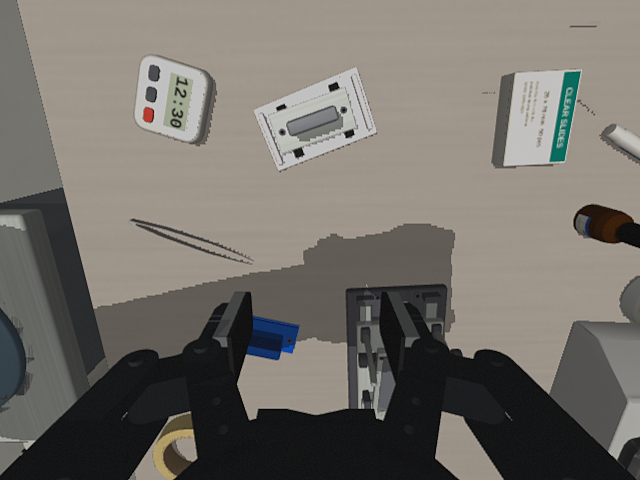

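```bash
python3 - <<'E'
from h import *
np.set_printoptions(precision=4,suppress=True)
c1=cam('wrist','w1.npz');c2=cam('wrist','w2.npz');cA=cam('wrist','w10.npz');cB=cam('wrist','w11.npz')
a=lambda u,v:(c1,(220+u/2.4-.3,60+v/2.4-.3))
b=lambda u,v:(c2,(200+u/2-.3,v/2-.3))
g=lambda u,v:(cA,(210+u/2.4-.3,90+v/2.4-.3))
for n,o in {'UL':[a(134,121),b(123,12),g(129,114)],'UR':[a(308,113),b(315,3),g(338,103)],'screw':[g(165,445)],'s3':[g(347,436)],'disc':[g(259,538)]}.items():
    if len(o)>1: print(n,tri(o))
    else: print(n,onz(*o[0],.0315),onz(*o[0],.0725))
print('rib',onz(cB,(315,119),.046))
s=cam('side');print('side rib',)
for nm in ['w10','w1','w2']:
    im=cv2.imread(f'pics/{nm}.png')
    y0,x0={'w10':(120,250),'w1':(90,250),'w2':(0,240)}[nm]
    cv2.imwrite(f'pics/{nm}f.png',cv2.resize(im[y0:y0+150,x0:x0+130],None,fx=4,fy=4,interpolation=cv2.INTER_CUBIC))
E
```

```text
UL (array([0.5219, 0.0406, 0.0834]), [np.float64(0.0005428785418080958), np.float64(0.00015515505236261522), np.float64(0.000432812167324432)])
UR (array([0.5811, 0.0432, 0.0827]), [np.float64(0.00047258848776661494), np.float64(0.00014635551264794363), np.float64(0.00036344566355136934)])
screw [ 0.5212 -0.0874  0.0315] [ 0.5263 -0.0681  0.0725]
s3 [ 0.5931 -0.0839  0.0315] [ 0.5881 -0.0651  0.0725]
disc [ 0.5582 -0.1298  0.0315] [ 0.5581 -0.1045  0.0725]
rib [0.4617 0.2514 0.046 ]
side rib
```

View pics/w10f.png

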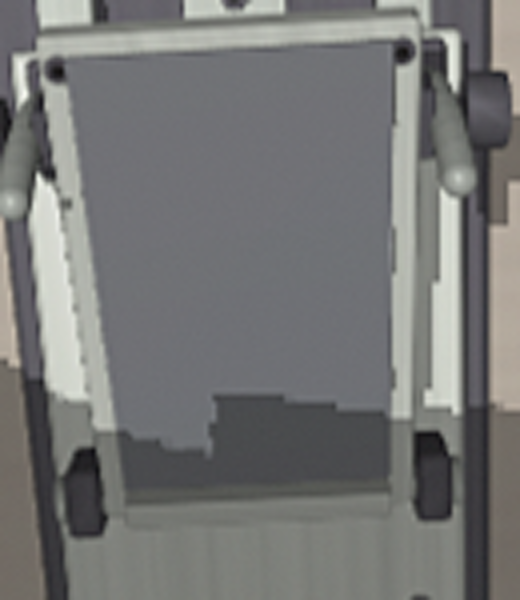

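View pics/w2f.png

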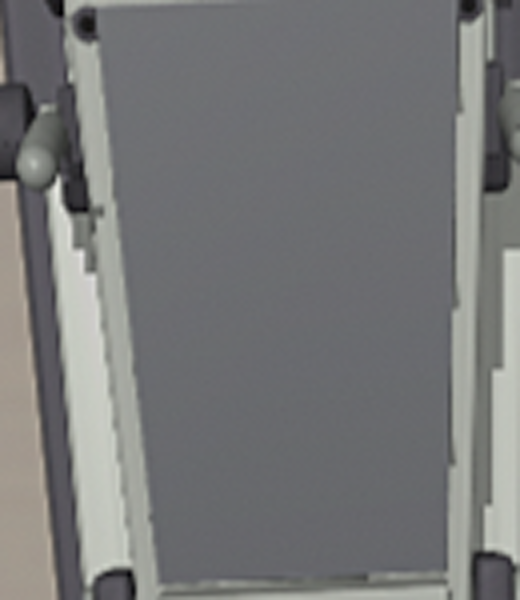

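```bash
cat > fit.py <<'E'
from h import *
from scipy.optimize import least_squares
np.set_printoptions(precision=4,suppress=True)
C={n:cam('wrist',n+'.npz') for n in ['w1','w2','w3','w4','w10']}
T=lambda n,x0,y0,s,pts:{k:(x0+u/s-.35,y0+v/s-.35) for k,(u,v) in pts.items()}
O={'w1':T('w1',220,60,2.4,{'disc':(239,498),'s1':(157,428),'s2':(162,494),'s3':(317,421),'s4':(318,487),'UL':(134,121),'UR':(308,113),'LL':(160,350),'LR':(302,349)}),
'w2':T('w2',250,150,4,{'disc':(276,297),'s1':(107,173),'s2':(120,311),'s3':(434,158),'s4':(435,298)}),
'w3':T('w3',230,110,3,{'disc':(253,373),'s1':(266,452),'s2':(354,400),'s3':(137,261),'s4':(228,204)}),
'w4':T('w4',230,110,3,{'disc':(264,366),'s1':(181,215),'s2':(134,311),'s3':(395,325),'s4':(345,413)}),
'w10':T('w10',210,90,2.4,{'disc':(259,538),'s1':(165,445),'s2':(172,517),'s3':(347,436)})}
O['w10'].update(T('',250,120,4,{'UL':(56,69),'UR':(404,50),'LL':(128,497),'LR':(390,488)}))
O['w2'].update(T('',240,0,4,{'UL':(88,23),'UR':(471,5),'LL':(158,583),'LR':(448,572)}))
def pts(p,sh):
    kx,ky,yaw,th,xs,ys,xl,yl,a1,a2,b=p[:11]
    u=np.array([np.cos(yaw),np.sin(yaw),0]);l=np.array([np.sin(yaw),-np.cos(yaw),0]);z=np.array([0,0,1.])
    o=np.array([kx,ky,0])+u*sh; h=o+u*.054+z*.044; U=u*np.cos(th)+z*np.sin(th);N=-u*np.sin(th)+z*np.cos(th)
    F=lambda a,b:o+u*a+l*b+z*.0315
    P={'disc':o+z*.0725,'s1':F(a1,-b),'s2':F(a2,-b),'s3':F(a1,b),'s4':F(a2,b),'UL':h+U*xs-l*ys+N*.01,'UR':h+U*xs+l*ys+N*.01,'LL':h+U*xl-l*yl+N*.01,'LR':h+U*xl+l*yl+N*.01}
    return P,(o,u,l,h,U,N)
def res(p):
    r=[]
    for n,ob in O.items():
        P,_=pts(p,p[11] if n=='w10' else 0)
        K,E=C[n]; E2=E.copy()
        E2[:3,3]=E[:3,3]+E[:3,:3]@p[12:15]; E2[:3,:3]=E[:3,:3]@R.from_rotvec(p[15:18]).as_matrix()
        for k,uv in ob.items(): r+=list((proj((K,E2),P[k])-uv)/0.6)
    return np.array(r+list(p[12:15]/.001)+list(p[15:18]/.003))
p0=np.array([.5578,-.1024,np.radians(92.3),.32,.098,.03,.01,.028,.016,-.016,.036,0]+[0]*6)
s=least_squares(res,p0,loss='soft_l1')
if __name__=='__main__':
    J=s.jac;sd=np.sqrt(np.diag(np.linalg.inv(J.T@J)))
    for n,v,e in zip('kx ky yaw th xs ys xl yl a1 a2 b sh bx by bz rx ry rz'.split(),s.x,sd): print(n,round(v,4),round(e,4),end=' | ')
    print('\nyaw,th deg',np.degrees(s.x[2:4]),s.cost)
    _,(o,u,l,h,U,N)=pts(s.x,s.x[11])
    L=h+U*s.x[6]+N*.01; S=L+U*.038
    print('ledge',L,'S',S,'G',S+N*.028,'U',U,'N',N)
    print(res(s.x).round(1)*.6)
E
python3 fit.py
```

```text
kx 0.558 0.0002 | ky -0.1022 0.0003 | yaw 1.6156 0.0024 | th 0.2711 0.0146 | xs 0.0978 0.0008 | ys 0.0299 0.0002 | xl 0.0078 0.0006 | yl 0.028 0.0003 | a1 0.0181 0.0003 | a2 -0.014 0.0003 | b 0.036 0.0002 | sh -0.0011 0.0003 | bx -0.0 0.0006 | by -0.0005 0.0007 | bz 0.0005 0.001 | rx 0.001 0.0022 | ry 0.0002 0.0019 | rz -0.0004 0.0022 | 
yaw,th deg [92.5649 15.5317] 11.879342964067156
ledge [ 0.5555 -0.0445  0.0557] S [ 0.5538 -0.0079  0.0659] G [ 0.5542 -0.0154  0.0929] U [-0.0431  0.9625  0.2678] N [ 0.012  -0.2675  0.9635]
[-0.06  0.18 -0.24 -0.12 -0.18 -0.24 -0.3  -0.06 -0.42 -0.06  0.   -0.06
  0.24 -0.24  1.38  0.54 -0.18 -1.62 -0.06 -0.12  0.3  -0.24 -0.12  0.06
  0.06 -0.   -0.06 -0.   -0.3   0.18 -0.24 -0.18  0.06  1.02 -0.12  0.48
 -0.   -0.6  -0.    0.06 -0.    0.3  -0.06  0.18  0.12 -0.18 -0.24 -0.24
  0.12  0.18  0.24 -0.06  0.42 -0.06 -0.06  0.24 -0.06 -0.12  0.06  0.3
 -0.    0.18  0.18  0.6   0.36  0.06  0.06  0.24 -0.96 -0.66  0.3  -1.56
 -0.   -0.3   0.3   0.18  0.06 -0.06]
```

Request:
drive_tool(deltas=[{"travel": [0,0.2,-0.1],"turn": -0.019},{"travel": [0,0.425,-0.2],"turn": -0.038},{"travel": [0,0.425,-0.3],"turn": -0.057},{"travel": [0,0.425,-0.3],"turn": -0.076},{"travel": [0,0.425,-0.3],"turn": -0.095},{"travel": [0,0.425,-0.3],"turn": -0.114},{"travel": [0,0.425,-0.3],"turn": -0.133},{"travel": [0,0.425,-0.3],"turn": -0.152},{"travel": [0,0.425,-0.3],"turn": -0.171},{"travel": [0,0.425,-0.3],"turn": -0.188}], hand=0.45)

```text
time_s: 12.5
ee_pos: [0.4619, 0.2516, 0.1464]
ee_rot: [0.0, 0.827, -0.562, -0.0]
force: [-0.1, 0.2, -0.4]
finger_gap: 0.55
```

Request:
drive_tool(deltas=[{"travel": [0,0,0],"turn": 0},{"travel": [0,0,0],"turn": 0},{"travel": [0,0,0],"turn": 0}])

```text
time_s: 12.75
ee_pos: [0.4615, 0.2522, 0.1464]
ee_rot: [0.0, 0.829, -0.559, -0.0]
force: [-0.4, -0.2, -0.5]
finger_gap: 0.554
```

```bash
python3 snap.py w12; python3 - <<'E'
from h import *
im=cv2.imread('pics/w12.png')
cv2.imwrite('pics/w12z.png',cv2.resize(im[130:380,200:440],None,fx=2.4,fy=2.4,interpolation=cv2.INTER_CUBIC))
E
```

```text
12.75 [0.4615 0.2522 0.1464] [ 0.0001  0.8294 -0.5587 -0.    ] 0.01008137247412203 [ 0.2844  0.0617  1.9444 -0.0001  1.1356  1.47  ] [-0.357  -0.2421 -0.4995] [0.025  0.0137 0.0024] 0.5543483343909338
```

View pics/w12z.png

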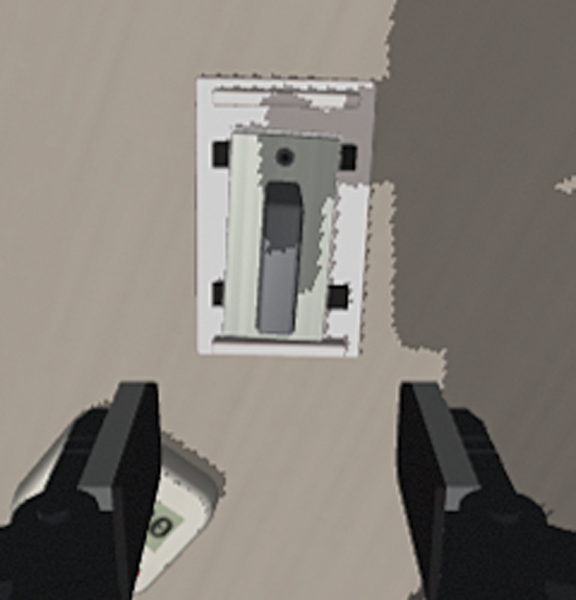

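```bash
python3 - <<'E'
from h import *
np.set_printoptions(precision=4,suppress=True)
c=cam('wrist','w12.npz'); cB=cam('wrist','w11.npz')
g=lambda u,v:(200+u/2.4-.3,130+v/2.4-.3)
Q=[onz(c,g(*q),.046) for q in [(257,333),(295,333),(265,205),(301,205)]]
print(np.array(Q),np.mean(Q,0))
d1=Q[2]-Q[0];d2=Q[3]-Q[1];print([np.degrees(np.arctan2(d[1],d[0])) for d in (d1,d2)],np.linalg.norm(d1),np.linalg.norm(Q[1]-Q[0]))
for q in [(222,337),(328,339),(232,130),(342,138)]: print(onz(c,g(*q),.014))
A=onz(c,g(222,337),.014)
p=np.load('w12.npz')['p'];print('tcp proj',(proj(c,[p[0],p[1],.046])-[200,130])*2.4)
im=cv2.imread('pics/w11.png')
cv2.imwrite('pics/w11z.png',cv2.resize(im[55:185,240:390],None,fx=4,fy=4,interpolation=cv2.INTER_CUBIC))
im=cv2.imread('pics/w12.png')
cv2.imwrite('pics/w12y.png',cv2.resize(im[155:285,270:350],None,fx=6,fy=6,interpolation=cv2.INTER_CUBIC))
E
```

```text
[[0.4373 0.2489 0.046 ]
 [0.4419 0.2377 0.046 ]
 [0.4775 0.2623 0.046 ]
 [0.4816 0.2522 0.046 ]] [0.4596 0.2503 0.046 ]
[np.float64(18.327653151464492), np.float64(20.009328565625108)] 0.0423316331730945 0.012134361746144965
[0.4174 0.2556 0.014 ]
[0.4312 0.2196 0.014 ]
[0.4892 0.2793 0.014 ]
[0.5005 0.2443 0.014 ]
tcp proj [275.2676 262.4308]
```

View pics/w11z.png

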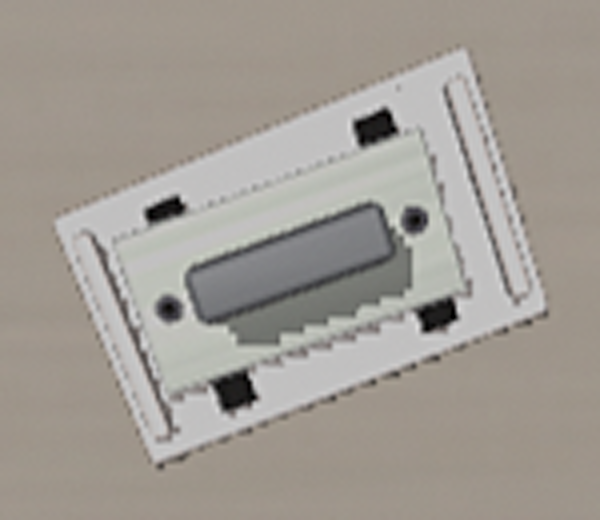

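View pics/w12y.png

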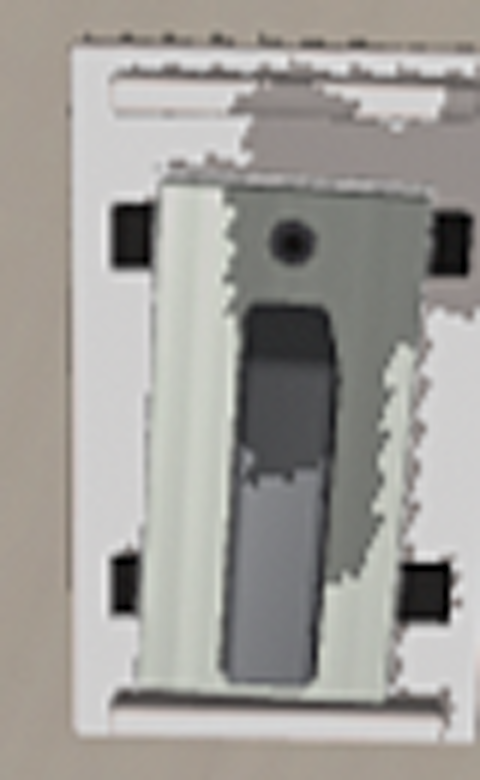

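Request:
drive_tool(deltas=[{"travel": [-0.0075,-0.006,-0.15],"turn": -0.0083},{"travel": [-0.0075,-0.006,-0.3],"turn": -0.0083},{"travel": [-0.0075,-0.006,-0.42],"turn": -0.0083},{"travel": [-0.0075,-0.006,-0.52],"turn": -0.0083},{"travel": [-0.0075,-0.006,-0.58],"turn": -0.0083},{"travel": [-0.0075,-0.006,-0.592],"turn": -0.0083},{"travel": [-0.0075,-0.006,-0.592],"turn": -0.0083},{"travel": [-0.0075,-0.006,-0.592],"turn": -0.0083}])

```text
time_s: 13.47
ee_pos: [0.4606, 0.2519, 0.0292]
ee_rot: [-0.001, 0.814, -0.58, 0.001]
force: [-0.3, -0.5, -0.1]
finger_gap: 0.548
```

```bash
python3 snap.py w13; python3 - <<'E'
from h import *
im=cv2.imread('pics/w13.png')
cv2.imwrite('pics/w13z.png',cv2.resize(im[180:430,200:440],None,fx=2.4,fy=2.4,interpolation=cv2.INTER_CUBIC))
E
```

```text
13.4667 [0.4606 0.2519 0.0292] [-0.0008  0.8143 -0.5804  0.0006] 0.014284185282755331 [0.2842 0.2567 1.9817 0.     0.9012 1.5227] [-0.3214 -0.5315 -0.0896] [-0.012  -0.0126 -0.0181] 0.5479373088819554
```

View pics/w13z.png

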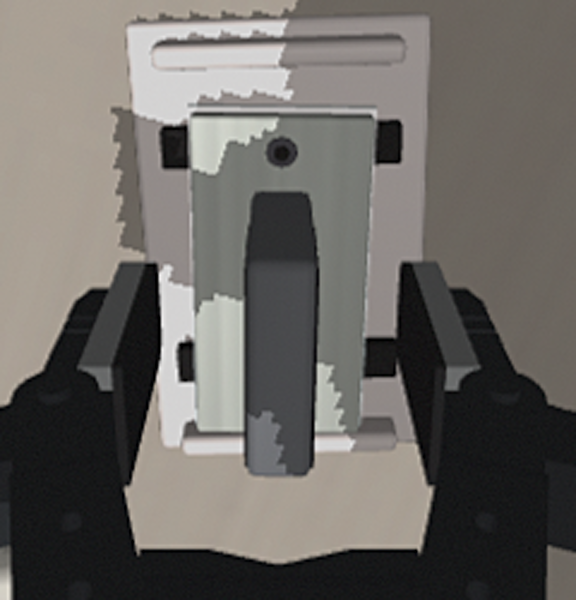

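```bash
python3 - <<'E'
from h import *
np.set_printoptions(precision=4,suppress=True)
c=cam('wrist','w13.npz'); g=lambda u,v:(200+u/2.4-.3,180+v/2.4-.3)
Q=[onz(c,g(*q),.046) for q in [(245,474),(315,474),(248,262),(318,262)]]
p=np.load('w13.npz')['p'];q=np.load('w13.npz')['q'];Rt=R.from_quat([q[1],q[2],q[3],q[0]]).as_matrix()
print([(Rt.T@(x-p))*1000 for x in Q], Rt.T@(np.mean(Q,0)-p)*1000)
E
```

```text
[array([ -5.203 ,  22.3942, -16.8144]), array([  7.4281,  22.3854, -16.8136]), array([ -4.1679, -20.1917, -16.728 ]), array([  7.2859, -20.1985, -16.7272])] [  1.3358   1.0973 -16.7708]
```

Request:
drive_tool(deltas=[{"travel": [0.002,-0.005,-0.003],"turn": 0},{"travel": [0.002,-0.005,-0.003],"turn": 0},{"travel": [0.002,-0.005,-0.003],"turn": 0}])

```text
time_s: 13.77
ee_pos: [0.4605, 0.2507, 0.0282]
ee_rot: [-0.001, 0.814, -0.581, 0.0]
force: [-0.4, 0.2, 0.2]
finger_gap: 0.552
```

Request:
drive_tool(deltas=[{"travel": [0,0,0],"turn": 0},{"travel": [0,0,0],"turn": 0},{"travel": [0,0,0],"turn": 0},{"travel": [0,0,0],"turn": 0},{"travel": [0,0,0],"turn": 0},{"travel": [0,0,0],"turn": 0},{"travel": [0,0,0],"turn": 0},{"travel": [0,0,0],"turn": 0}], hand=1)

```text
time_s: 14.43
ee_pos: [0.4603, 0.2507, 0.0278]
ee_rot: [-0.0, 0.814, -0.581, 0.0]
force: [0.2, 0.4, 3.8]
finger_gap: 0.123
```

Request:
drive_tool(deltas=[{"travel": [0,0,0.05],"turn": 0},{"travel": [0,0,0.15],"turn": 0},{"travel": [0,0,0.3],"turn": 0},{"travel": [0,0,0.45],"turn": 0},{"travel": [0,0,0.6],"turn": 0},{"travel": [0,0,0.65],"turn": 0},{"travel": [0,0,0.65],"turn": 0}])

```text
time_s: 15.02
ee_pos: [0.4618, 0.2512, 0.1608]
ee_rot: [-0.003, 0.814, -0.58, 0.002]
force: [-0.9, -0.1, -0.7]
finger_gap: 0.133
```

```bash
python3 snap.py w14
```

```text
15.0167 [0.4618 0.2512 0.1608] [-0.0025  0.8143 -0.5805  0.002 ] 0.056558158888182594 [0.2823 0.0377 1.9403 0.     1.1572 1.5209] [-0.937  -0.119  -0.6834] [-0.0133 -0.0548  0.0125] 0.13293323825779962
```

View pics/w14.png

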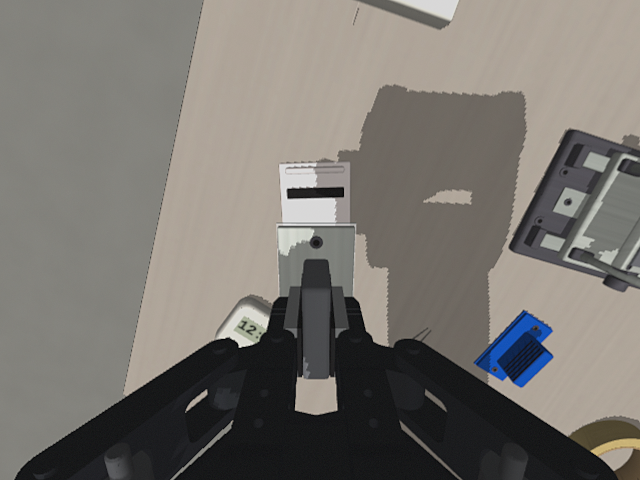

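Request:
drive_tool(deltas=[{"travel": [0.05,-0.1,0],"turn": 0.019},{"travel": [0.12,-0.25,0],"turn": 0.038},{"travel": [0.2,-0.4,0],"turn": 0.057},{"travel": [0.27,-0.55,0],"turn": 0.076},{"travel": [0.33,-0.7,0],"turn": 0.095},{"travel": [0.38,-0.85,0],"turn": 0.114},{"travel": [0.42,-0.95,0],"turn": 0.133},{"travel": [0.46,-1,0],"turn": 0.152},{"travel": [0.46,-1,0],"turn": 0.171},{"travel": [0.46,-1,0],"turn": 0.19}])

```text
time_s: 15.9
ee_pos: [0.5506, 0.0497, 0.1542]
ee_rot: [-0.0, 1.0, -0.02, -0.003]
force: [-0.3, 0.8, -1.1]
finger_gap: 0.13
```

Request:
drive_tool(deltas=[{"travel": [0.007,-0.15,0],"turn": 0.0144},{"travel": [0.007,-0.3,0],"turn": 0.0144},{"travel": [0.007,-0.3,0],"turn": 0.0144},{"travel": [0.007,-0.3,0],"turn": 0.0144},{"travel": [0.007,-0.3,0],"turn": 0.0144}])

```text
time_s: 16.32
ee_pos: [0.5521, -0.0089, 0.1553]
ee_rot: [-0.001, 1.0, 0.022, -0.002]
force: [0.7, 0.1, -0.6]
finger_gap: 0.125
```

```bash
python3 snap.py w15; python3 -c "
from h import *
save('side','side15.png');save('scene','scene15.png')
im=cv2.imread('pics/side15.png');cv2.imwrite('pics/side15z.png',cv2.resize(im[150:300,250:430],None,fx=4,fy=4,interpolation=cv2.INTER_CUBIC))
im=cv2.imread('pics/scene15.png');cv2.imwrite('pics/scene15z.png',cv2.resize(im[150:300,250:430],None,fx=4,fy=4,interpolation=cv2.INTER_CUBIC))
"
```

```text
16.3167 [ 0.5521 -0.0089  0.1553] [-0.0006  0.9997  0.0225 -0.0019] 0.01759757335467947 [-0.2217  0.1128  1.8713  0.0004  1.1614 -0.2668] [ 0.7137  0.1279 -0.5834] [ 0.0207 -0.0665 -0.0059] 0.12514518846032835
```

View pics/w15.png

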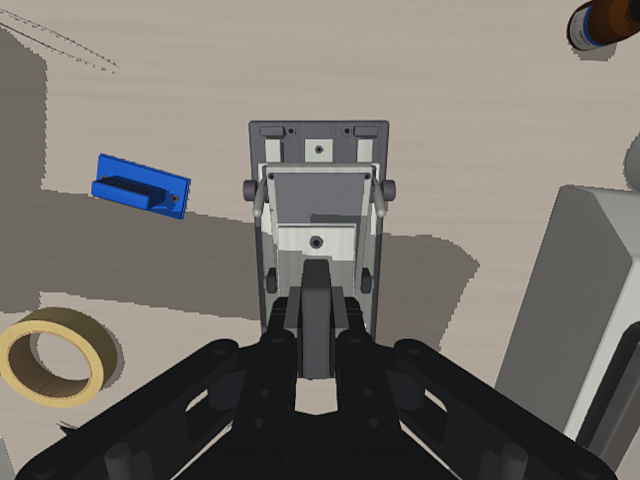

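View pics/side15z.png

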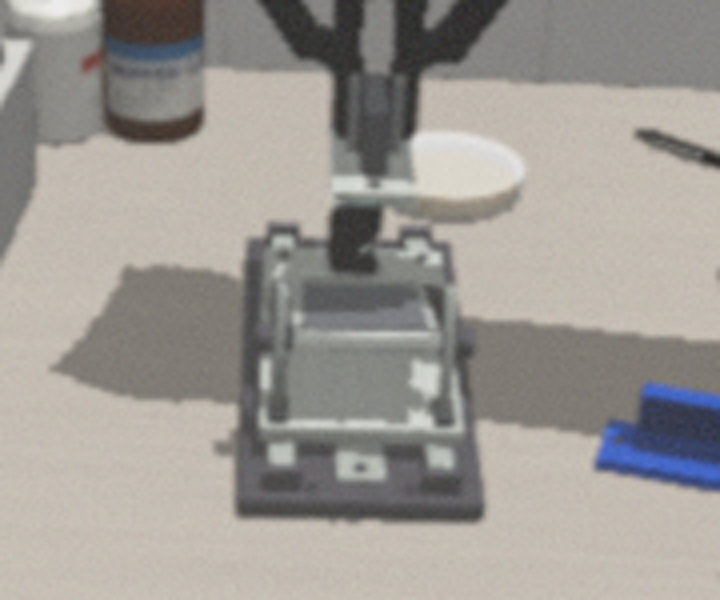

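View pics/scene15z.png

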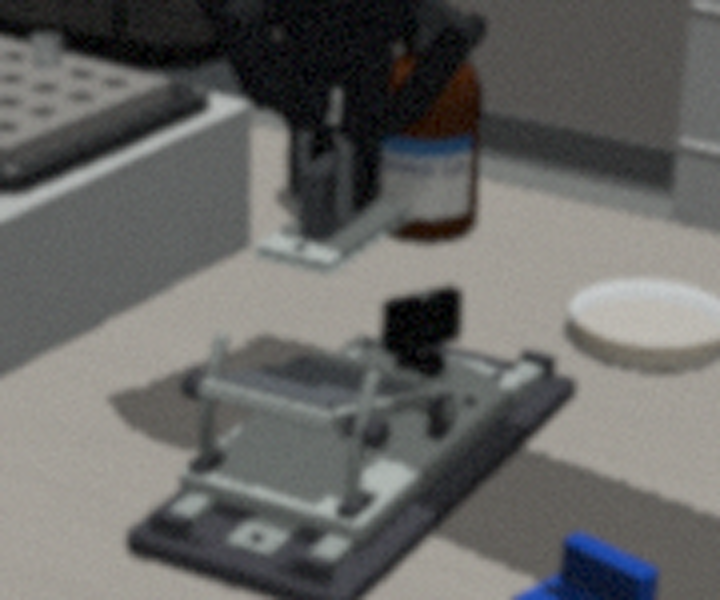

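```bash
python3 - <<'E'
from h import *
im=cv2.imread('pics/w15.png')
cv2.imwrite('pics/w15z.png',cv2.resize(im[110:310,240:400],None,fx=3.5,fy=3,interpolation=cv2.INTER_CUBIC))
E
```

```text
(no output)
```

View pics/w15z.png

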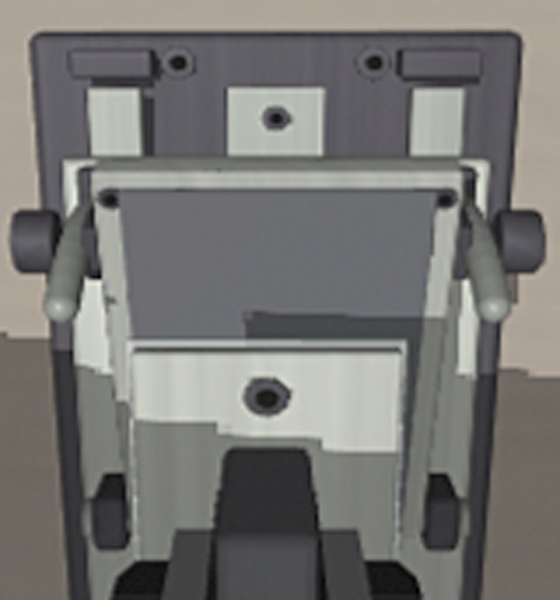

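```bash
cat > chk.py <<'E'
from fit import *
def rel(c,uv,n):  # ray -> plane at normal height n above face ; returns uphill from ledge, lateral(right)
    _,(o,u,l,h,U,N)=pts(s.x,s.x[11]); L=h+U*s.x[6]+N*.01
    oo,d=ray(c,uv); t=((L+N*n-oo)@N)/(d@N); x=oo+d*t-L; return np.array([x@U,x@l])*1000
def cb(n):
    K,E=cam('wrist',n+'.npz'); E=E.copy(); p=s.x
    E[:3,3]=E[:3,3]+E[:3,:3]@p[12:15]; E[:3,:3]=E[:3,:3]@R.from_rotvec(p[15:18]).as_matrix(); return K,E
def lat(x):
    _,(o,u,l,h,U,N)=pts(s.x,s.x[11]); return (np.asarray(x)-h)@l*1000,(np.asarray(x)-h)@u*1000
E
python3 - <<'E'
from chk import *
c=cb('w15'); g=lambda u,v:(240+u/3.5-.35,110+v/3-.35)
zt=.1553-.0198+.006
for q in [(131,345),(404,345)]: print(lat(onz(c,g(*q),zt)),onz(c,g(*q),zt))
for q in [(118,200),(446,200)]: print('face scr',rel(c,g(*q),0))
print('tcp',lat([.5521,-.0089,.1]))
E
```

```text
(np.float64(-19.598577017358704), np.float64(77.94055226627991)) [0.5326 0.0277 0.1415]
(np.float64(16.350806265624612), np.float64(78.02304201530363)) [0.5685 0.0294 0.1415]
face scr [ 89.496  -28.4788]
face scr [89.6034 29.9698]
tcp (np.float64(-1.7594966270721253), np.float64(40.53229123284128))
```

Request:
drive_tool(deltas=[{"travel": [0.0095,-0.002,-0.1],"turn": 0},{"travel": [0.0095,-0.002,-0.2],"turn": 0},{"travel": [0.0095,-0.002,-0.26],"turn": 0},{"travel": [0.0095,-0.002,-0.28],"turn": 0},{"travel": [0.0095,-0.002,-0.28],"turn": 0},{"travel": [0.0095,-0.002,-0.28],"turn": 0}])

```text
time_s: 16.97
ee_pos: [0.5557, -0.0096, 0.102]
ee_rot: [0.0, 1.0, 0.023, 0.0]
force: [0.7, -0.1, -0.9]
finger_gap: 0.128
```

```bash
python3 snap.py w16; python3 -c "
from h import *
im=cv2.imread('pics/w16.png')
cv2.imwrite('pics/w16z.png',cv2.resize(im[110:330,230:410],None,fx=3,fy=2.7,interpolation=cv2.INTER_CUBIC))"
```

```text
16.9667 [ 0.5557 -0.0096  0.102 ] [0.0001 0.9997 0.023  0.0003] 0.015347426442328302 [-0.2213  0.1947  1.8898  0.0001  1.0564 -0.2673] [ 0.6802 -0.1436 -0.8788] [0.0174 0.0224 0.0158] 0.1282811605596972
```

View pics/w16z.png

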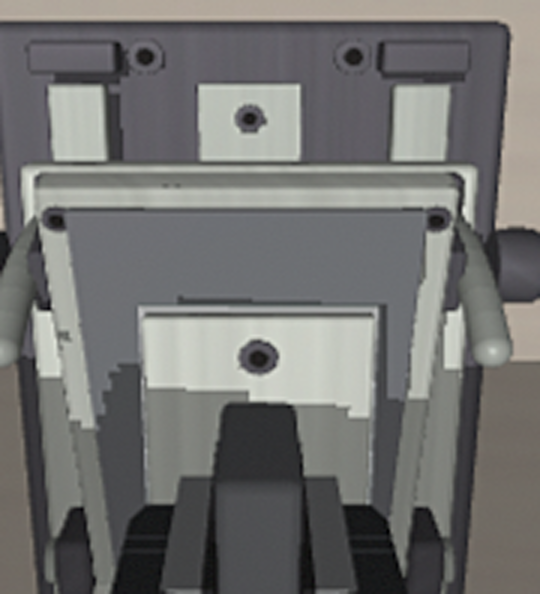

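```bash
python3 - <<'E'
from chk import *
c=cb('w16'); g=lambda u,v:(230+u/3-.35,110+v/2.7-.35)
zt=.102-.0198+.006
for q in [(141,313),(380,310)]: print(lat(onz(c,g(*q),zt)))
for q in [(55,219),(436,219)]: print('face scr',rel(c,g(*q),0))
print('tcp',lat([.5557,-.0096,.1]), monitor.sense()['ee_pos'])
E
```

```text
(np.float64(-16.257130303118903), np.float64(76.69123120839286))
(np.float64(20.44501592365402), np.float64(77.29705818771087))
face scr [ 89.6765 -30.1846]
face scr [89.8075 29.6403]
tcp (np.float64(1.805516199610571), np.float64(39.67170842998751)) [ 0.5561 -0.0098  0.1025]
```

Request:
drive_tool(deltas=[{"travel": [-0.006,0,0],"turn": 0},{"travel": [-0.006,0,0],"turn": 0},{"travel": [-0.006,0,0],"turn": 0},{"travel": [-0.006,0,0],"turn": 0}])

```text
time_s: 17.35
ee_pos: [0.5544, -0.0099, 0.102]
ee_rot: [0.0, 1.0, 0.023, 0.0]
force: [0.1, 0.4, -2.0]
finger_gap: 0.131
```

Request:
drive_tool(deltas=[{"travel": [0,0,0],"turn": 0},{"travel": [0,0,0],"turn": 0}])

```text
time_s: 17.52
ee_pos: [0.5541, -0.0098, 0.1016]
ee_rot: [0.0, 1.0, 0.023, 0.0]
force: [-0.5, 0.1, -0.7]
finger_gap: 0.126
```

```bash
python3 snap.py w17; python3 -c "
from h import *
im=cv2.imread('pics/w17.png')
cv2.imwrite('pics/w17z.png',cv2.resize(im[110:330,230:410],None,fx=3,fy=2.7,interpolation=cv2.INTER_CUBIC))"
```

```text
17.5167 [ 0.5541 -0.0098  0.1016] [0.     0.9997 0.0227 0.0001] 0.002620102106843426 [-0.2223  0.1923  1.8935  0.      1.0557 -0.2678] [-0.4767  0.127  -0.746 ] [-0.0224  0.0111  0.0028] 0.12649520868583825
```

View pics/w17z.png

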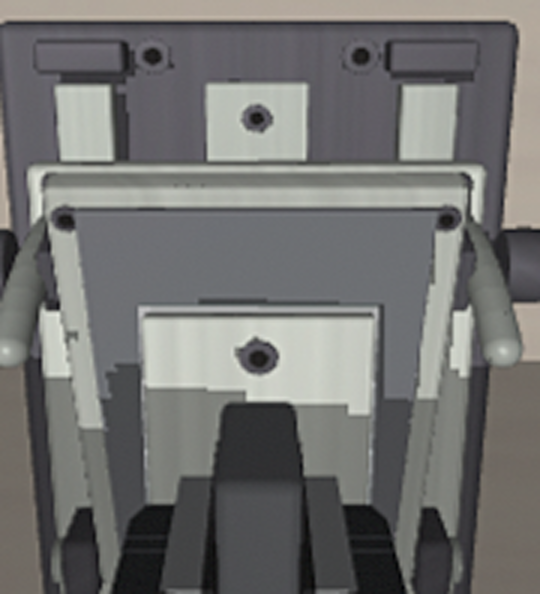

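```bash
python3 - <<'E'
from chk import *
c=cb('w17'); g=lambda u,v:(230+u/3-.35,110+v/2.7-.35)
zt=.1016-.0198+.006
for q in [(141,313),(380,310)]: print(lat(onz(c,g(*q),zt)))
for q in [(64,218),(448,218)]: print('face scr',rel(c,g(*q),0))
print('tcp',lat([.5541,-.0098,.1]), monitor.sense()['ee_pos'])
E
```

```text
(np.float64(-17.803413602833384), np.float64(76.53708139242964))
(np.float64(18.898260685036195), np.float64(77.13156738523755))
face scr [ 89.7934 -30.2229]
face scr [89.9008 29.8862]
tcp (np.float64(0.1981625903204679), np.float64(39.54359368523339)) [ 0.5541 -0.0098  0.1015]
```

Request:
drive_tool(deltas=[{"travel": [-0.0025,0.005,-0.01],"turn": 0},{"travel": [-0.0025,0.005,-0.02],"turn": 0},{"travel": [-0.0025,0.005,-0.025],"turn": 0},{"travel": [-0.0025,0.005,-0.025],"turn": 0}])

```text
time_s: 17.9
ee_pos: [0.5541, -0.0088, 0.0981]
ee_rot: [-0.0, 1.0, 0.023, -0.0]
force: [-4.6, 0.6, 9.7]
finger_gap: 0.129
```

Request:
drive_tool(deltas=[{"travel": [0,0,-0.005],"turn": 0},{"travel": [0,0,-0.005],"turn": 0}])

```text
time_s: 18.07
ee_pos: [0.5544, -0.0089, 0.0979]
ee_rot: [0.0, 1.0, 0.023, 0.0]
force: [-5.4, -0.5, 12.8]
finger_gap: 0.128
```

Request:
drive_tool(deltas=[{"travel": [0,0,-0.005],"turn": 0},{"travel": [0,0,-0.005],"turn": 0}])

```text
time_s: 18.23
ee_pos: [0.5549, -0.0092, 0.0975]
ee_rot: [0.0, 1.0, 0.023, 0.001]
force: [-6.7, -0.1, 16.4]
finger_gap: 0.13
```

Request:
drive_tool(deltas=[{"travel": [0,0,0],"turn": 0},{"travel": [0,0,0],"turn": 0}], hand=0.88)

```text
time_s: 18.4
ee_pos: [0.5549, -0.0092, 0.0975]
ee_rot: [0.0, 1.0, 0.023, 0.001]
force: [-6.5, -1.2, 15.9]
finger_gap: 0.127
```

Request:
drive_tool(deltas=[{"travel": [0,0,0],"turn": 0},{"travel": [0,0,0],"turn": 0}], hand=0.87)

```text
time_s: 18.57
ee_pos: [0.5551, -0.0093, 0.0973]
ee_rot: [0.0, 1.0, 0.023, 0.001]
force: [-5.2, -1.0, 13.9]
finger_gap: 0.128
```

Request:
drive_tool(deltas=[{"travel": [-0.002,-0.003,-0.005],"turn": 0},{"travel": [-0.002,-0.006,-0.01],"turn": 0},{"travel": [-0.002,-0.006,-0.01],"turn": 0}], hand=0.865)

```text
time_s: 18.82
ee_pos: [0.5549, -0.011, 0.0944]
ee_rot: [0.001, 1.0, 0.023, 0.002]
force: [-0.6, -3.3, 6.9]
finger_gap: 0.135
```

```bash
python3 snap.py w18; python3 -c "
from h import *
save('scene','sc18.png')
im=cv2.imread('pics/w18.png')
cv2.imwrite('pics/w18z.png',cv2.resize(im[110:330,230:410],None,fx=3,fy=2.7,interpolation=cv2.INTER_CUBIC))
im=cv2.imread('pics/sc18.png');cv2.imwrite('pics/sc18z.png',cv2.resize(im[170:310,270:420],None,fx=4,fy=4,interpolation=cv2.INTER_CUBIC))
"
```

```text
18.8167 [ 0.5549 -0.011   0.0944] [0.001  0.9997 0.0228 0.0019] 0.003343545217202114 [-0.2236  0.2033  1.8961 -0.0011  1.0381 -0.2686] [-0.6314 -3.3408  6.9496] [-0.2253  0.127   0.0193] 0.13497554458952693
```

View pics/w18z.png

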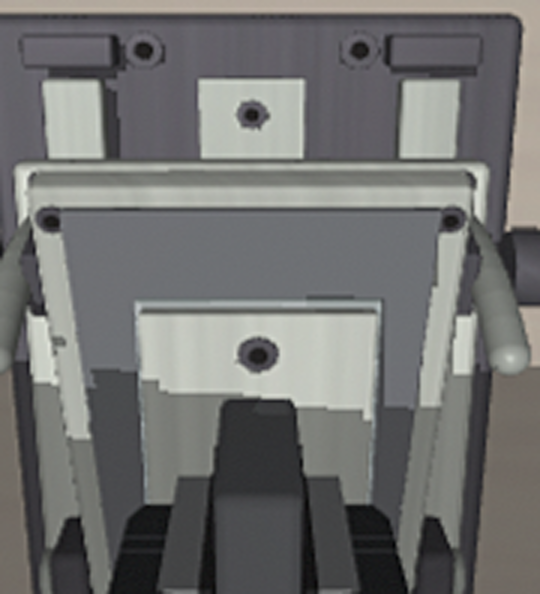

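View pics/sc18z.png

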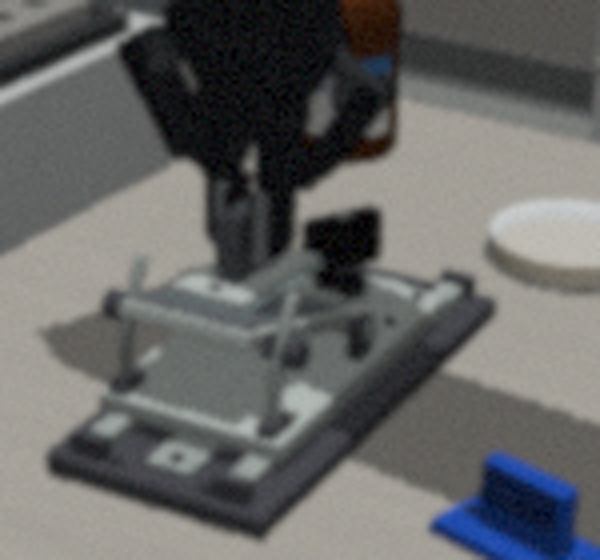

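Request:
drive_tool(deltas=[{"travel": [-0.003,-0.003,-0.005],"turn": 0},{"travel": [-0.003,-0.006,-0.01],"turn": 0},{"travel": [-0.003,-0.009,-0.015],"turn": 0},{"travel": [-0.003,-0.012,-0.02],"turn": 0},{"travel": [-0.003,-0.012,-0.02],"turn": 0}])

```text
time_s: 19.33
ee_pos: [0.5548, -0.0131, 0.0904]
ee_rot: [0.001, 1.0, 0.022, 0.003]
force: [1.3, -2.5, 5.5]
finger_gap: 0.133
```

Request:
drive_tool(deltas=[{"travel": [0,-0.003,-0.005],"turn": 0},{"travel": [0,-0.006,-0.01],"turn": 0},{"travel": [0,-0.006,-0.01],"turn": 0}])

```text
time_s: 19.58
ee_pos: [0.5549, -0.0142, 0.0884]
ee_rot: [0.0, 1.0, 0.022, 0.003]
force: [2.4, -0.4, 5.2]
finger_gap: 0.135
```

```bash
python3 snap.py w19; python3 -c "
from h import *
save('scene','sc19.png');save('side','sd19.png')
im=cv2.imread('pics/w19.png')
cv2.imwrite('pics/w19z.png',cv2.resize(im[110:360,230:410],None,fx=3,fy=2.4,interpolation=cv2.INTER_CUBIC))
im=cv2.imread('pics/sc19.png');cv2.imwrite('pics/sc19z.png',cv2.resize(im[170:310,270:420],None,fx=4,fy=4,interpolation=cv2.INTER_CUBIC))
"
```

```text
19.5833 [ 0.5549 -0.0142  0.0884] [0.0005 0.9997 0.0224 0.0027] 0.0019766205601826933 [-0.23    0.2122  1.8988  0.0005  1.0252 -0.275 ] [ 2.3867 -0.4291  5.2039] [ 0.1146 -0.2397 -0.1144] 0.13479576938909682
```

View pics/w19z.png

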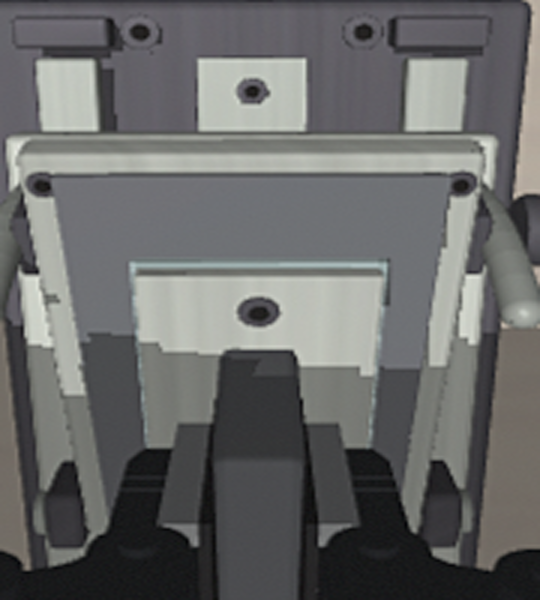

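View pics/sc19z.png

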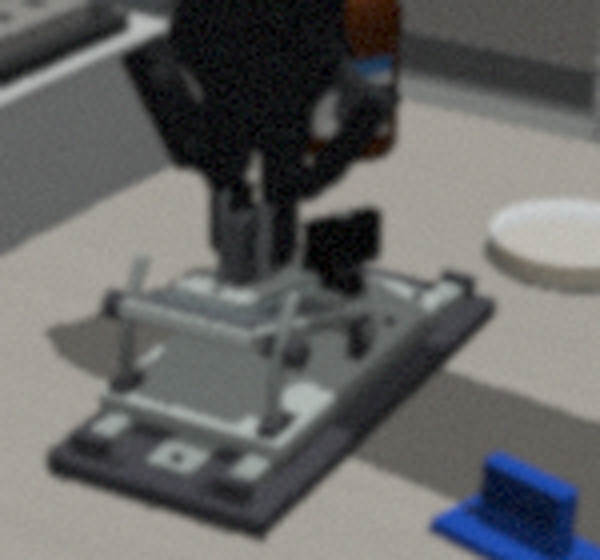

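Request:
drive_tool(deltas=[{"travel": [-0.003,-0.003,-0.005],"turn": 0},{"travel": [-0.006,-0.006,-0.01],"turn": 0},{"travel": [-0.006,-0.006,-0.01],"turn": 0}])

```text
time_s: 19.98
ee_pos: [0.5537, -0.0154, 0.0864]
ee_rot: [0.0, 1.0, 0.022, 0.003]
force: [1.6, -0.9, 4.9]
finger_gap: 0.135
```

Request:
drive_tool(deltas=[{"travel": [0,-0.003,-0.005],"turn": 0},{"travel": [0,-0.003,-0.005],"turn": 0}])

```text
time_s: 20.15
ee_pos: [0.5537, -0.0159, 0.0854]
ee_rot: [0.0, 1.0, 0.022, 0.003]
force: [2.4, -0.8, 5.5]
finger_gap: 0.136
```

```bash
python3 snap.py w20; python3 -c "
from h import *
im=cv2.imread('pics/w20.png')
cv2.imwrite('pics/w20z.png',cv2.resize(im[110:360,230:410],None,fx=3,fy=2.4,interpolation=cv2.INTER_CUBIC))
"
```

```text
20.15 [ 0.5537 -0.0159  0.0854] [0.0004 0.9997 0.0224 0.0026] 0.0018832083139360088 [-0.2336  0.2146  1.9025  0.0007  1.0192 -0.2788] [ 2.4007 -0.7985  5.5011] [ 0.1645 -0.2812 -0.0193] 0.1364404084687664
```

View pics/w20z.png

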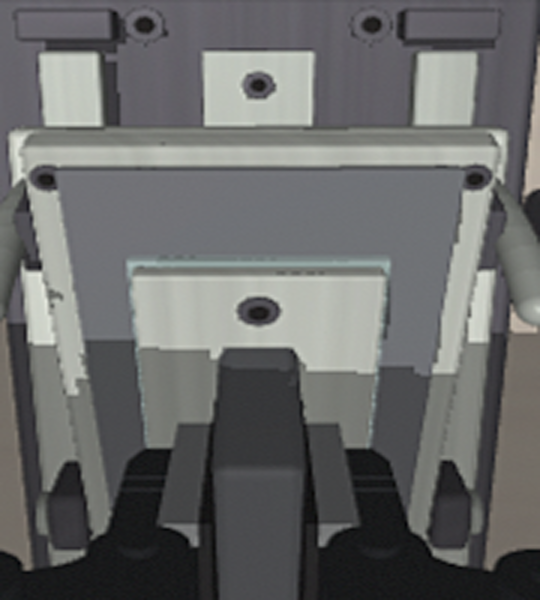

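```bash
cat > e.py <<'E'
import sys
from chk import *
def run(n,L,Rr,sl,sr):
    c=cb(n); g=lambda u,v:(230+u/3-.35,110+v/2.4-.35)
    a,b=rel(c,g(*L),0.0),rel(c,g(*Rr),0.0); d,e=rel(c,g(*sl),0),rel(c,g(*sr),0)
    print('edge',a,b,'mid',(a+b)/2,'screws',d,e,'mid',(d+e)/2)
E
python3 - <<'E'
from e import *
run('w20',(127,261),(390,259),(45,178),(475,178))
run('w19',(130,264),(389,262),(40,185),(461,184))
E
```

```text
edge [ 72.8291 -19.9602] [73.2445 19.1407] mid [73.0368 -0.4097] screws [ 89.677 -30.173] [89.6854 29.7601] mid [89.6812 -0.2065]
edge [ 73.0948 -18.6361] [73.5168 20.6932] mid [73.3058  1.0285] screws [ 89.5638 -30.32  ] [89.7616 29.7579] mid [89.6627 -0.2811]
```

Request:
drive_tool(deltas=[{"travel": [0,0,0],"turn": 0},{"travel": [0,0,0],"turn": 0},{"travel": [0,0.002,0.005],"turn": 0},{"travel": [0,0.006,0.01],"turn": 0},{"travel": [0,0.014,0.012],"turn": 0},{"travel": [0,0.022,0.014],"turn": 0},{"travel": [0,0.022,0.014],"turn": 0}], hand=1)

```text
time_s: 20.78
ee_pos: [0.5518, -0.0116, 0.0869]
ee_rot: [0.001, 1.0, 0.023, 0.0]
force: [1.3, -4.8, 4.5]
finger_gap: 0.128
```

```bash
python3 snap.py w21; python3 -c "
from h import *
im=cv2.imread('pics/w21.png')
cv2.imwrite('pics/w21z.png',cv2.resize(im[110:360,230:410],None,fx=3,fy=2.4,interpolation=cv2.INTER_CUBIC))
"
```

```text
20.7833 [ 0.5518 -0.0116  0.0869] [0.0008 0.9997 0.023  0.0004] 0.0054766047802875285 [-0.2258  0.2103  1.9043 -0.0015  1.0257 -0.2709] [ 1.3393 -4.7788  4.4554] [-0.6051 -0.0019  0.0078] 0.12776489771872726
```

View pics/w21z.png

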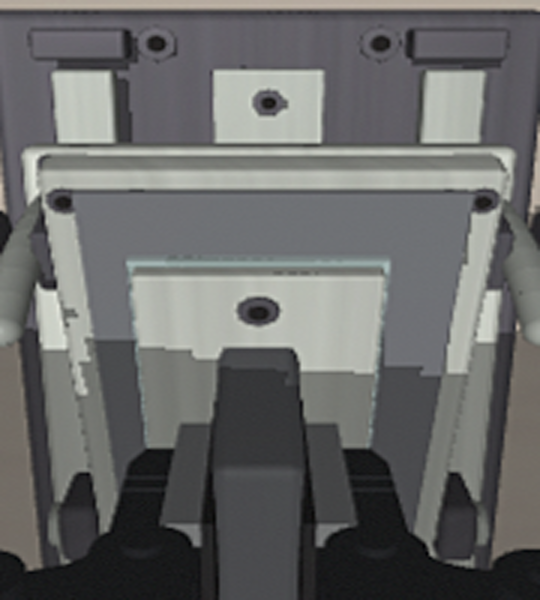

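```bash
python3 - <<'E'
from e import *
run('w21',(127,261),(390,260),(62,201),(484,201))
E
```

```text
edge [ 77.2439 -21.7481] [77.5469 17.4409] mid [77.3954 -2.1536] screws [ 89.6596 -30.0999] [89.7907 29.8731] mid [89.7252 -0.1134]
```

Request:
drive_tool(deltas=[{"travel": [0,0,0],"turn": 0},{"travel": [0.003,-0.002,-0.004],"turn": 0},{"travel": [0.006,-0.004,-0.008],"turn": 0},{"travel": [0.006,-0.006,-0.012],"turn": 0},{"travel": [0.006,-0.006,-0.012],"turn": 0}], hand=0.865)

```text
time_s: 21.25
ee_pos: [0.5522, -0.0119, 0.0857]
ee_rot: [-0.0, 1.0, 0.023, -0.001]
force: [-9.7, -1.2, 17.7]
finger_gap: 0.139
```

```bash
python3 snap.py w22; python3 -c "
from h import *
im=cv2.imread('pics/w22.png')
cv2.imwrite('pics/w22z.png',cv2.resize(im[110:360,230:410],None,fx=3,fy=2.4,interpolation=cv2.INTER_CUBIC))
"
```

```text
21.25 [ 0.5522 -0.0119  0.0857] [-0.0004  0.9997  0.023  -0.0013] 0.0040693696129800875 [-0.2269  0.215   1.9014  0.0001  1.028  -0.2729] [-9.6801 -1.2313 17.7413] [0.0094 1.3783 0.0708] 0.13855861284932952
```

View pics/w22z.png

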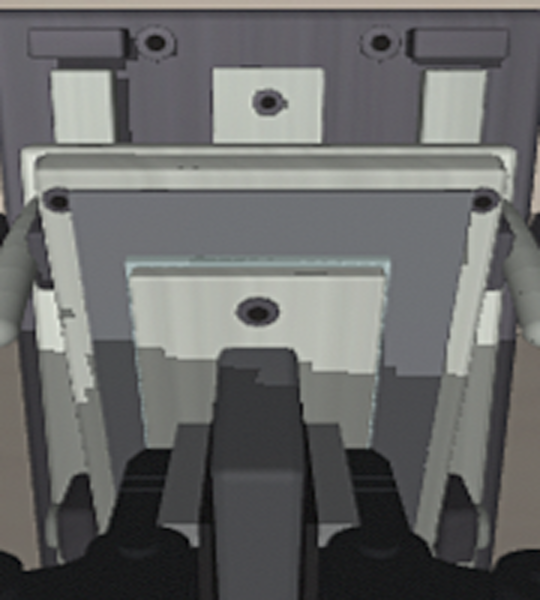

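```bash
python3 - <<'E'
from e import *
run('w22',(125,261),(391,260),(57,201),(484,201))
save('scene','sc22.png');save('side','sd22.png')
im=cv2.imread('pics/sc22.png');cv2.imwrite('pics/sc22z.png',cv2.resize(im[200:290,290:390],None,fx=6,fy=6,interpolation=cv2.INTER_CUBIC))
im=cv2.imread('pics/sd22.png');cv2.imwrite('pics/sd22z.png',cv2.resize(im[180:290,290:390],None,fx=6,fy=5,interpolation=cv2.INTER_CUBIC))
E
```

```text
edge [ 77.1396 -21.5685] [77.4827 17.7806] mid [77.3112 -1.8939] screws [ 89.4493 -30.275 ] [89.6256 29.9771] mid [89.5374 -0.149 ]
```

View pics/sc22z.png

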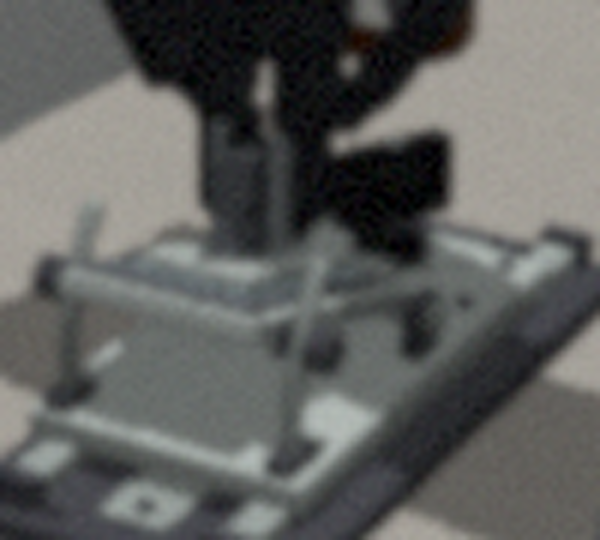

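View pics/sd22z.png

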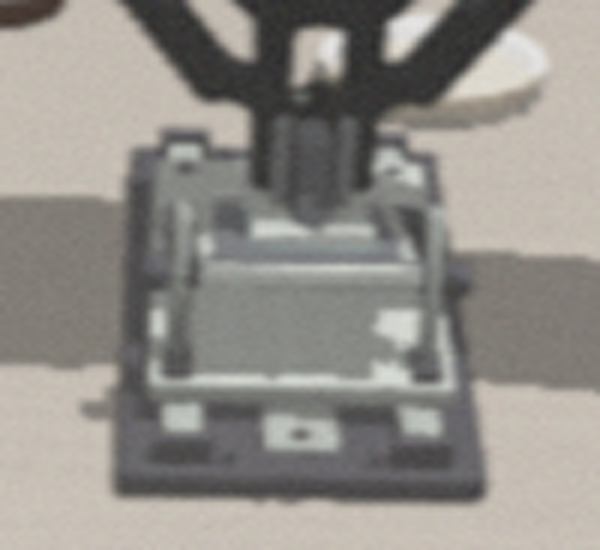

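Request:
drive_tool(deltas=[{"travel": [0,0,0],"turn": 0},{"travel": [0,0,0],"turn": 0},{"travel": [0,0,0.01],"turn": 0},{"travel": [0,0,0.025],"turn": 0},{"travel": [0,0,0.025],"turn": 0},{"travel": [0,0,0.025],"turn": 0}], hand=1)

```text
time_s: 21.9
ee_pos: [0.5519, -0.0117, 0.0881]
ee_rot: [-0.0, 1.0, 0.023, -0.001]
force: [-0.7, 0.7, -0.4]
finger_gap: 0.129
```

```bash
python3 snap.py w23; python3 -c "
from h import *
im=cv2.imread('pics/w23.png')
cv2.imwrite('pics/w23z.png',cv2.resize(im[110:360,230:410],None,fx=3,fy=2.4,interpolation=cv2.INTER_CUBIC))
"
```

```text
21.9 [ 0.5519 -0.0117  0.0881] [-0.0004  0.9997  0.0228 -0.0007] 0.0027044604247599188 [-0.2268  0.2098  1.9023  0.0006  1.0312 -0.2727] [-0.7498  0.65   -0.4121] [ 0.0417 -0.0005 -0.0243] 0.12853518473363928
```

View pics/w23z.png

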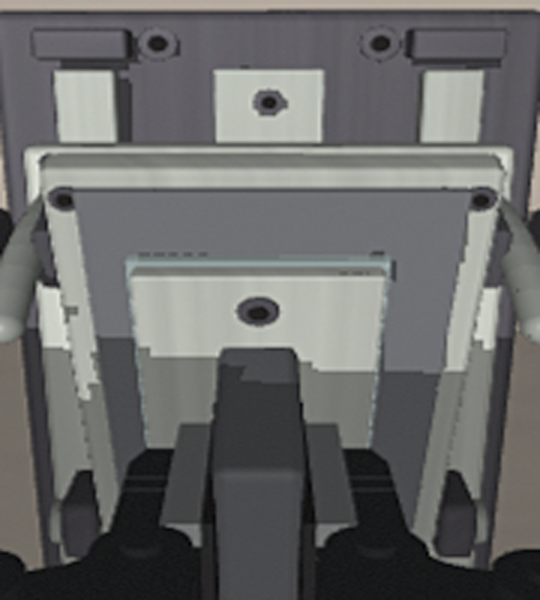

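Request:
drive_tool(deltas=[{"travel": [0.01,0,0],"turn": 0},{"travel": [0.01,0,0],"turn": 0},{"travel": [0.01,0,0],"turn": 0},{"travel": [0.01,0,0],"turn": 0}])

```text
time_s: 22.28
ee_pos: [0.5546, -0.0121, 0.0887]
ee_rot: [-0.0, 1.0, 0.023, -0.0]
force: [-0.1, 0.6, -0.8]
finger_gap: 0.129
```

```bash
python3 snap.py w24; python3 -c "
from h import *
im=cv2.imread('pics/w24.png')
cv2.imwrite('pics/w24z.png',cv2.resize(im[110:360,230:410],None,fx=3,fy=2.4,interpolation=cv2.INTER_CUBIC))
"
```

```text
22.2833 [ 0.5546 -0.0121  0.0887] [-0.0001  0.9997  0.0227 -0.0001] 0.003995275417223641 [-0.2264  0.2138  1.8961  0.0001  1.032  -0.2719] [-0.0838  0.5641 -0.8049] [ 0.0268 -0.0041 -0.0308] 0.12933585593529376
```

View pics/w24z.png

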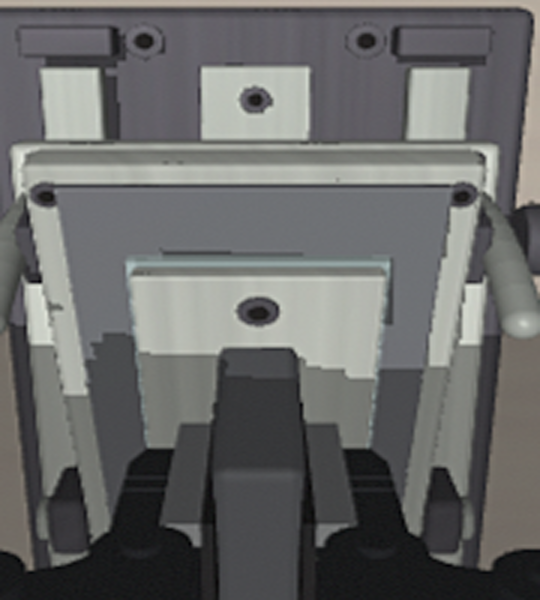

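```bash
python3 - <<'E'
from e import *
run('w24',(126,261),(391,260),(42,196),(463,195))
run('w23',(125,261),(391,259),(63,200),(482,199))
E
```

```text
edge [ 75.8618 -19.5107] [76.1636 20.6053] mid [76.0127  0.5473] screws [ 89.462  -30.6128] [89.7776 29.9245] mid [89.6198 -0.3442]
edge [ 76.6809 -22.1947] [77.218  17.8283] mid [76.9495 -2.1832] screws [ 89.4107 -30.1659] [89.7461 29.9252] mid [89.5784 -0.1204]
```

Request:
drive_tool(deltas=[{"travel": [-0.004,0.003,0],"turn": 0},{"travel": [-0.004,0.003,-0.005],"turn": 0},{"travel": [-0.004,0.003,-0.01],"turn": 0},{"travel": [-0.004,0.003,-0.01],"turn": 0}])

```text
time_s: 22.67
ee_pos: [0.5536, -0.0115, 0.0866]
ee_rot: [-0.0, 1.0, 0.023, -0.0]
force: [-0.4, 0.5, -1.5]
finger_gap: 0.131
```

Request:
drive_tool(deltas=[{"travel": [0,0,-0.004],"turn": 0},{"travel": [0,0,-0.004],"turn": 0}], hand=0.865)

```text
time_s: 22.83
ee_pos: [0.5538, -0.0116, 0.0861]
ee_rot: [-0.0, 1.0, 0.023, 0.0]
force: [-0.1, -0.5, -0.9]
finger_gap: 0.135
```

```bash
python3 snap.py w25; python3 -c "
from h import *
im=cv2.imread('pics/w25.png')
cv2.imwrite('pics/w25z.png',cv2.resize(im[110:360,230:410],None,fx=3,fy=2.4,interpolation=cv2.INTER_CUBIC))
"
```

```text
22.8333 [ 0.5538 -0.0116  0.0861] [-0.      0.9997  0.0228  0.    ] 0.002397874609104887 [-0.2256  0.2164  1.8989  0.0001  1.0263 -0.2711] [-0.0724 -0.4656 -0.8913] [ 0.0083  0.0538 -0.0289] 0.13517786206217017
```

View pics/w25z.png

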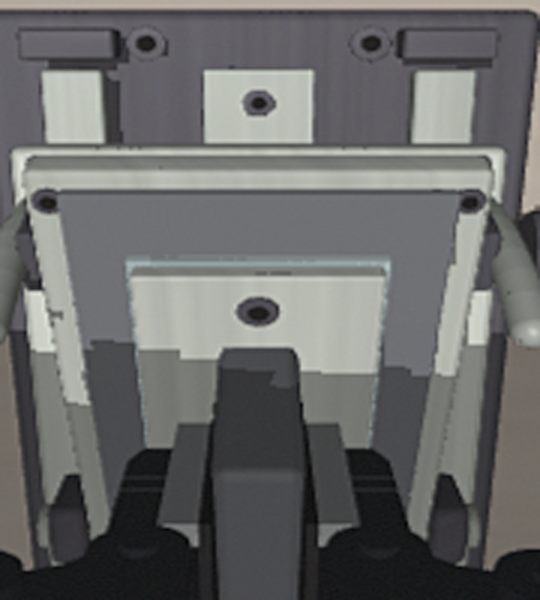

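Request:
drive_tool(deltas=[{"travel": [0,0,-0.004],"turn": 0},{"travel": [0,0,-0.004],"turn": 0},{"travel": [0,0,-0.004],"turn": 0}])

```text
time_s: 23.13
ee_pos: [0.5541, -0.0117, 0.0858]
ee_rot: [0.0, 1.0, 0.023, 0.0]
force: [-1.0, -0.8, 3.3]
finger_gap: 0.133
```

Request:
drive_tool(deltas=[{"travel": [0,0,-0.004],"turn": 0},{"travel": [0,0,-0.004],"turn": 0},{"travel": [0,0,-0.004],"turn": 0}])

```text
time_s: 23.38
ee_pos: [0.5544, -0.0118, 0.0857]
ee_rot: [0.0, 1.0, 0.023, 0.0]
force: [-3.2, -0.7, 7.8]
finger_gap: 0.136
```

```bash
python3 snap.py w26; python3 -c "
from h import *
im=cv2.imread('pics/w26.png')
cv2.imwrite('pics/w26z.png',cv2.resize(im[110:360,230:410],None,fx=3,fy=2.4,interpolation=cv2.INTER_CUBIC))
"
```

```text
23.3833 [ 0.5544 -0.0118  0.0857] [0.0002 0.9997 0.0228 0.0005] 0.0018596971467673303 [-0.2257  0.2177  1.8981 -0.0002  1.0248 -0.2712] [-3.1857 -0.7195  7.822 ] [0.0964 0.553  0.0924] 0.13642585717295322
```

View pics/w26z.png

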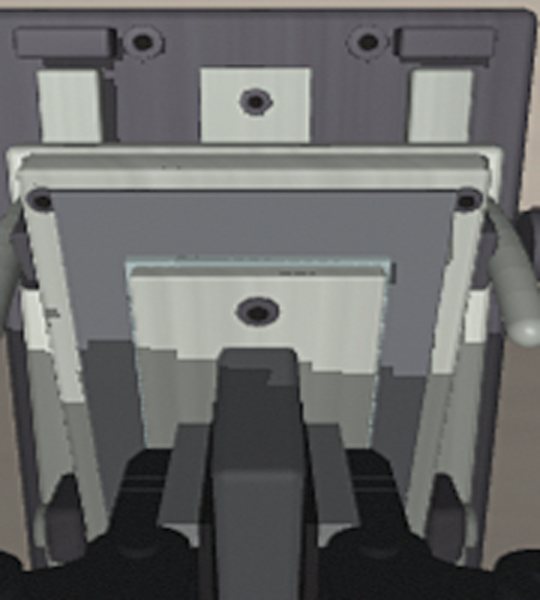

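```bash
cat > tilt.py <<'E'
from h import *
from scipy.optimize import least_squares
m=M('wrist');K=np.array(m['K']);T=np.array(m['tool_from_camera'])
def pr(p):
    q=T[:3,:3].T@(p-T[:3,3]);q=K@q;return q[:2]/q[2]
X=np.array([[38,0],[38,6],[22,6],[22,38]])/1e3
W=np.array([19,19,6,6])/1e3
def model(a):
    th,ty,tz,tx=a
    out=[]
    for (x,n),w in zip(X,W):
        # tool axes: -y = uphill, -z = up
        up=x*np.cos(th)-n*np.sin(th); z=x*np.sin(th)+n*np.cos(th)
        for sgn in (-1,1): out.append(pr(np.array([tx+sgn*w,ty-up,tz-z])))
    return np.array(out)
def tilt(obs,use):
    obs=np.array(obs,float)
    f=lambda a:(model(a)-obs)[use].ravel()
    s=least_squares(f,[.2,0,.02,0]); return np.degrees(s.x[0]),s.x[1:]*1000,f(s.x).round(1)
E
python3 - <<'E'
from tilt import *
np.set_printoptions(precision=2,suppress=True)
g=lambda u,v,x0=230,y0=110,sx=3,sy=2.4:(x0+u/sx-.35,y0+v/sy-.35)
# w17 level: (sy 2.7)
h=lambda u,v:g(u,v,sy=2.7)
print(tilt([h(139,306),h(382,305),h(143,315),h(378,315),h(219,404),h(297,404),h(215,480),h(302,480)],slice(None)))
print(tilt([g(126,261),g(391,261),g(132,268),g(386,268),g(219,350),g(298,350),g(215,470),g(303,470)],slice(None)))
print(tilt([g(130,264),g(389,262),g(134,270),g(386,270),g(219,352),g(297,352),g(215,458),g(303,458)],slice(None)))
E
```

```text
(np.float64(-1.9512971479951986), array([ 2.62, 19.74,  0.13]), array([ 0.9,  0.3, -1.7,  0.7, -1.9,  0.1,  1.1,  0.2,  0.9, -0.7, -0.1,
       -0.7, -0.6,  0. ,  1.2,  0. ]))
(np.float64(13.67073992603125), array([-5.05, 17.02,  0.05]), array([ 1.2, -1.2, -1. , -1.2, -2.3,  2.7,  2.2,  2.8, -0. , -0.8,  0.2,
       -0.8, -1.6, -0.7,  1.4, -0.7]))
(np.float64(9.26535881174106), array([-3.09, 17.24,  0.1 ]), array([ 1. , -1.3, -1.2, -0.4, -1.9,  2. ,  1.3,  2. ,  0.3, -0.7,  0.5,
       -0.7, -1.4, -0.4,  1.4, -0.4]))
```

```bash
cat > fit2.py <<'E'
import fit
from fit import *
g=lambda u,v,sx=3,sy=2.4:(230+u/sx-.35,110+v/sy-.35)
add={'w17':[(64,218,2.7),(448,218,2.7)],'w20':[(45,178,2.4),(475,178,2.4)],'w24':[(42,196,2.4),(463,195,2.4)],'w26':[(42,200,2.4),(467,200,2.4)]}
for n,(a,b) in add.items():
    C[n]=cam('wrist',n+'.npz'); O[n]={'UL':g(a[0],a[1],sy=a[2]),'UR':g(b[0],b[1],sy=b[2])}
C['w15']=cam('wrist','w15.npz');O['w15']={'UL':(240+108/3.5-.35,110+199/3-.35),'UR':(240+446/3.5-.35,110+199/3-.35)}
def res2(p):
    r=[]
    for n,ob in O.items():
        P,_=pts(p,p[11] if int(n[1:])>=10 else 0)
        K,E=C[n]; E2=E.copy()
        E2[:3,3]=E[:3,3]+E[:3,:3]@p[12:15]; E2[:3,:3]=E[:3,:3]@R.from_rotvec(p[15:18]).as_matrix()
        for k,uv in ob.items(): r+=list((proj((K,E2),P[k])-uv)/0.6)
    return np.array(r+list(p[12:15]/.001)+list(p[15:18]/.003))
s2=least_squares(res2,s.x,loss='soft_l1')
J=s2.jac;sd=np.sqrt(np.diag(np.linalg.inv(J.T@J)))
for n,v,e in zip('kx ky yaw th xs ys xl yl a1 a2 b sh bx by bz rx ry rz'.split(),s2.x,sd): print(n,round(v,4),round(e,4),end=' | ')
print(np.degrees(s2.x[2:4]))
E
python3 fit2.py
```

```text
kx 0.558 0.0002 | ky -0.1021 0.0003 | yaw 1.6165 0.0019 | th 0.2755 0.0117 | xs 0.0979 0.0008 | ys 0.0299 0.0002 | xl 0.0078 0.0006 | yl 0.028 0.0003 | a1 0.0181 0.0003 | a2 -0.014 0.0003 | b 0.036 0.0002 | sh -0.0011 0.0003 | bx 0.0001 0.0005 | by -0.0007 0.0006 | bz 0.0006 0.001 | rx 0.0003 0.0017 | ry -0.0003 0.0015 | rz -0.0011 0.0017 | [92.6211 15.7835]
```

Request:
drive_tool(deltas=[{"travel": [0,0,0],"turn": 0},{"travel": [0,0,0],"turn": 0}], hand=0.858)

```text
time_s: 23.6
ee_pos: [0.5541, -0.0117, 0.0845]
ee_rot: [0.0, 1.0, 0.023, 0.001]
force: [0.0, -1.0, -0.4]
finger_gap: 0.143
```

Request:
drive_tool(deltas=[{"travel": [0,0,0],"turn": 0},{"travel": [0,0,0],"turn": 0}], hand=0.852)

```text
time_s: 23.77
ee_pos: [0.5538, -0.0115, 0.0843]
ee_rot: [-0.0, 1.0, 0.023, 0.0]
force: [1.0, -0.4, -0.5]
finger_gap: 0.145
```

```bash
python3 snap.py w27; python3 -c "
from h import *
im=cv2.imread('pics/w27.png')
cv2.imwrite('pics/w27z.png',cv2.resize(im[110:360,230:410],None,fx=3,fy=2.4,interpolation=cv2.INTER_CUBIC))
"
```

```text
23.7667 [ 0.5538 -0.0115  0.0843] [-0.      0.9997  0.0228  0.    ] 0.0016426836291864645 [-0.2256  0.2192  1.8995  0.0001  1.0229 -0.2712] [ 1.0464 -0.4027 -0.5347] [-0.0597 -0.0545 -0.0338] 0.14545380970301966
```

View pics/w27z.png

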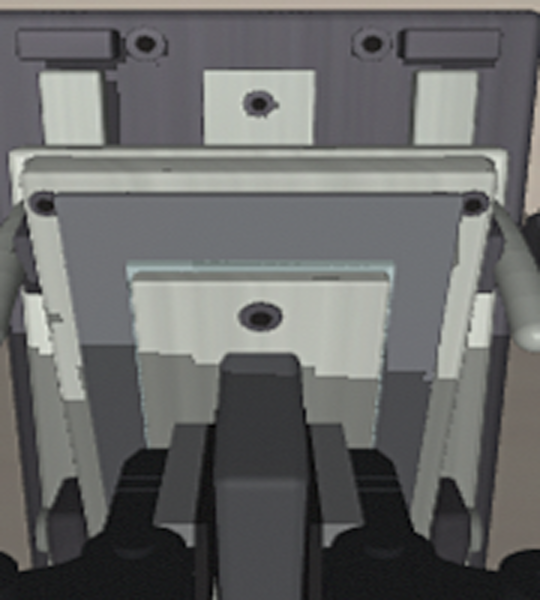

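```bash
python3 - <<'E'
from tilt import *
np.set_printoptions(precision=2,suppress=True)
g=lambda u,v,x0=230,y0=110,sx=3,sy=2.4:(x0+u/sx-.35,y0+v/sy-.35)
print(tilt([g(127,265),g(394,265),g(132,273),g(388,273),g(220,354),g(300,354),g(215,479),g(306,479)],slice(None)))
from e import run
run('w27',(127,265),(394,264),(44,204),(474,204))
run('w26',(126,261),(391,260),(42,200),(467,200))
E
```

```text
(np.float64(14.638484666616025), array([-4.89, 16.05,  0.25]), array([ 1. , -1.2, -1.1, -1.2, -2.2,  2.6,  2.4,  2.7, -0. , -0.7,  0.1,
       -0.7, -1.2, -0.8,  1.1, -0.7]))
edge [ 77.1276 -19.4886] [77.4193 19.6646] mid [77.2734  0.088 ] screws [ 89.5673 -30.1978] [89.6821 29.8958] mid [89.6247 -0.151 ]
edge [ 77.1655 -19.176 ] [77.4509 20.0114] mid [77.3082  0.4177] screws [ 89.6739 -30.1128] [89.7816 29.7882] mid [89.7278 -0.1623]
```

Request:
drive_tool(deltas=[{"travel": [0,0,0],"turn": 0},{"travel": [0,0,0],"turn": 0},{"travel": [0,0,0],"turn": 0}], hand=1)

```text
time_s: 24.07
ee_pos: [0.5538, -0.0116, 0.0844]
ee_rot: [-0.0, 1.0, 0.023, -0.0]
force: [0.0, 0.2, -0.5]
finger_gap: 0.129
```

Request:
drive_tool(deltas=[{"travel": [0,-0.003,-0.001],"turn": 0},{"travel": [0,-0.006,-0.002],"turn": 0},{"travel": [0,-0.006,-0.002],"turn": 0}])

```text
time_s: 24.32
ee_pos: [0.5537, -0.0129, 0.084]
ee_rot: [-0.0, 1.0, 0.023, -0.0]
force: [0.5, -0.6, 0.5]
finger_gap: 0.131
```

Request:
drive_tool(deltas=[{"travel": [0,-0.003,-0.001],"turn": 0},{"travel": [0,-0.003,-0.001],"turn": 0}])

```text
time_s: 24.48
ee_pos: [0.5538, -0.0135, 0.0838]
ee_rot: [0.0, 1.0, 0.023, -0.0]
force: [1.7, 0.1, 0.5]
finger_gap: 0.128
```

Request:
drive_tool(deltas=[{"travel": [0,-0.003,-0.001],"turn": 0},{"travel": [0,-0.003,-0.001],"turn": 0}])

```text
time_s: 24.65
ee_pos: [0.5538, -0.0141, 0.0836]
ee_rot: [-0.0, 1.0, 0.023, -0.0]
force: [-0.2, -0.6, 0.1]
finger_gap: 0.132
```

Request:
drive_tool(deltas=[{"travel": [0,-0.003,-0.001],"turn": 0},{"travel": [0,-0.003,-0.001],"turn": 0}])

```text
time_s: 24.82
ee_pos: [0.5538, -0.0147, 0.0834]
ee_rot: [0.0, 1.0, 0.023, -0.0]
force: [-0.0, 0.7, -0.2]
finger_gap: 0.13
```

```bash
python3 snap.py w28; python3 -c "
from h import *
im=cv2.imread('pics/w28.png')
cv2.imwrite('pics/w28z.png',cv2.resize(im[110:360,230:410],None,fx=3,fy=2.4,interpolation=cv2.INTER_CUBIC))
"
```

```text
24.8167 [ 0.5538 -0.0147  0.0834] [ 0.      0.9997  0.0227 -0.    ] 0.001413674949165468 [-0.2312  0.2207  1.8995 -0.0001  1.0214 -0.2766] [-0.047   0.7148 -0.1537] [-0.0353  0.0042 -0.0504] 0.13026174135630236
```

View pics/w28z.png

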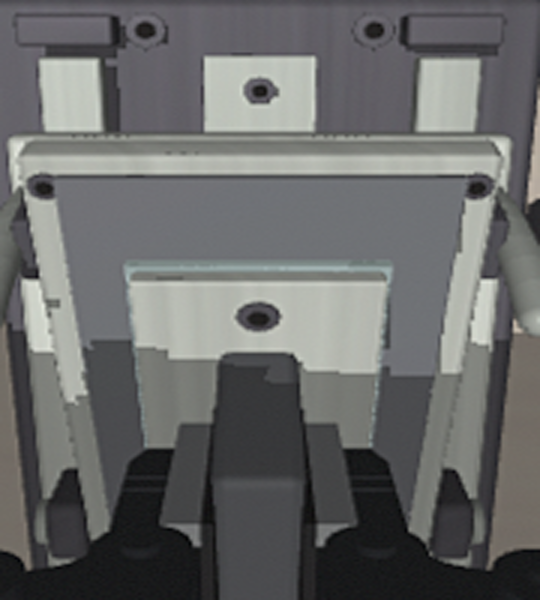

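```bash
python3 - <<'E'
from tilt import *
np.set_printoptions(precision=2,suppress=True)
g=lambda u,v,x0=230,y0=110,sx=3,sy=2.4:(x0+u/sx-.35,y0+v/sy-.35)
print(tilt([g(124,265),g(392,265),g(131,273),g(387,273),g(219,354),g(298,354),g(213,478),g(303,478)],slice(None)))
from e import run
run('w28',(124,264),(392,263),(43,187),(479,187))
save('scene','sc28.png');save('side','sd28.png')
im=cv2.imread('pics/sc28.png');cv2.imwrite('pics/sc28z.png',cv2.resize(im[200:290,290:390],None,fx=6,fy=6,interpolation=cv2.INTER_CUBIC))
E
```

```text
(np.float64(14.325273193672608), array([-4.8 , 16.01, -0.01]), array([ 1.4, -1.2, -1.1, -1.2, -2.5,  2.5,  2.1,  2.6, -0.2, -0.7,  0.2,
       -0.7, -1.2, -0.7,  1.4, -0.7]))
edge [ 74.0448 -20.0507] [74.3335 19.2377] mid [74.1891 -0.4065] screws [ 89.5467 -30.0914] [89.6556 30.0762] mid [89.6011 -0.0076]
```

View pics/sc28z.png

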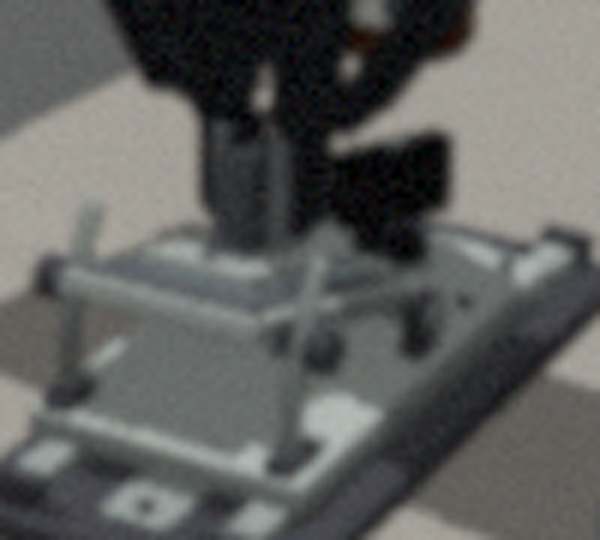

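Request:
drive_tool(deltas=[{"travel": [0,0,0.006],"turn": 0},{"travel": [0,0.008,0.009],"turn": 0},{"travel": [0,0.016,0.011],"turn": 0},{"travel": [0.001,0.022,0.013],"turn": 0},{"travel": [0.001,0.022,0.01],"turn": 0},{"travel": [0.001,0.022,0.01],"turn": 0}])

```text
time_s: 25.47
ee_pos: [0.5539, -0.01, 0.0854]
ee_rot: [-0.0, 1.0, 0.023, -0.0]
force: [-0.9, 0.1, -1.0]
finger_gap: 0.128
```

Request:
drive_tool(deltas=[{"travel": [0,0,0],"turn": 0},{"travel": [0,0,0],"turn": 0},{"travel": [0,0,-0.003],"turn": 0},{"travel": [0,0,-0.003],"turn": 0}], hand=0.83)

```text
time_s: 25.8
ee_pos: [0.5541, -0.0103, 0.0849]
ee_rot: [0.0, 1.0, 0.023, 0.0]
force: [0.0, -0.2, -0.4]
finger_gap: 0.171
```

```bash
python3 snap.py w29; python3 -c "
from h import *
im=cv2.imread('pics/w29.png')
cv2.imwrite('pics/w29z.png',cv2.resize(im[110:360,230:410],None,fx=3,fy=2.4,interpolation=cv2.INTER_CUBIC))
"
```

```text
25.8 [ 0.5541 -0.0103  0.0849] [0.     0.9997 0.0227 0.    ] 0.0014315454951678522 [-0.2232  0.2187  1.8987 -0.      1.0241 -0.2686] [ 0.0439 -0.2497 -0.4119] [-0.0113 -0.004  -0.0119] 0.17118293287812714
```

View pics/w29z.png

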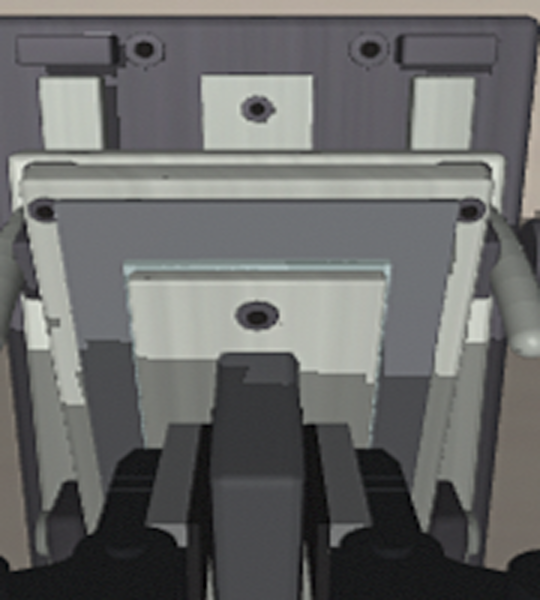

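```bash
python3 - <<'E'
from tilt import *
np.set_printoptions(precision=2,suppress=True)
g=lambda u,v,x0=230,y0=110,sx=3,sy=2.4:(x0+u/sx-.35,y0+v/sy-.35)
print(tilt([g(123,265),g(391,265),g(130,272),g(386,272),g(217,353),g(298,353),g(212,477),g(303,477)],slice(None)))
from e import run
run('w29',(123,264),(391,263),(42,209),(470,209))
E
```

```text
(np.float64(14.18032319191767), array([-4.89, 15.94, -0.13]), array([ 1.5, -1.5, -1.1, -1.4, -2.4,  2.6,  2.1,  2.7,  0.1, -0.5, -0.1,
       -0.5, -1.2, -0.7,  1.1, -0.7]))
edge [ 78.5525 -19.7666] [78.8389 19.5872] mid [78.6957 -0.0897] screws [ 89.828  -30.3219] [89.9349 29.8557] mid [89.8814 -0.2331]
```

Request:
drive_tool(deltas=[{"travel": [0,0,0],"turn": 0},{"travel": [0,0,0],"turn": 0},{"travel": [0,0,0.1],"turn": 0},{"travel": [0,0,0.25],"turn": 0},{"travel": [0,-0.15,0.35],"turn": 0},{"travel": [0,-0.35,0.4],"turn": 0},{"travel": [0,-0.4,0.4],"turn": 0},{"travel": [0,-0.4,0.4],"turn": 0},{"travel": [0,-0.4,0.4],"turn": 0}], hand=0.65)

```text
time_s: 26.6
ee_pos: [0.5536, -0.0902, 0.1643]
ee_rot: [-0.0, 1.0, 0.022, -0.0]
force: [-0.9, -0.5, 0.2]
finger_gap: 0.349
```

```bash
python3 snap.py w30; python3 -c "
from h import *
im=cv2.imread('pics/w30.png')
cv2.imwrite('pics/w30z.png',cv2.resize(im[0:260,230:410],None,fx=4,fy=2.3,interpolation=cv2.INTER_CUBIC))
"
```

```text
26.6 [ 0.5536 -0.0902  0.1643] [-0.0004  0.9998  0.022  -0.0005] 0.029496385651729184 [-0.3639  0.1196  1.8458  0.0005  1.1774 -0.4082] [-0.8789 -0.5493  0.1532] [ 0.0153 -0.0333 -0.0095] 0.3488661966629364
```

View pics/w30.png

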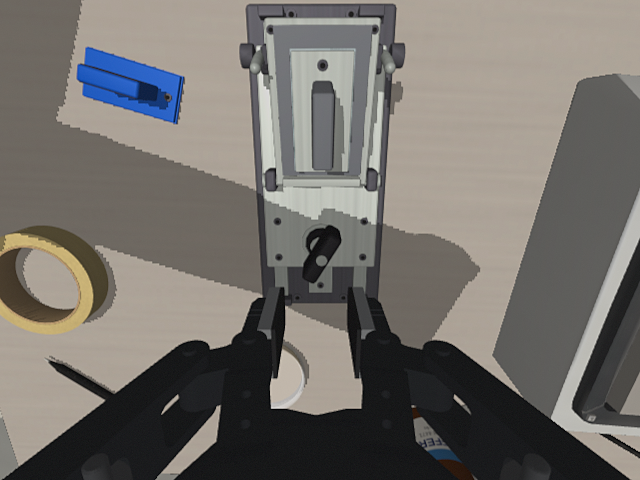

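```bash
python3 -c "
from h import *
im=cv2.imread('pics/w30.png')
cv2.imwrite('pics/w30z.png',cv2.resize(im[10:195,255:385],None,fx=5,fy=3.2,interpolation=cv2.INTER_CUBIC))
cv2.imwrite('pics/w30y.png',cv2.resize(im[150:195,255:385],None,fx=6,fy=6,interpolation=cv2.INTER_CUBIC))
"
```

```text
(no output)
```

View pics/w30z.png

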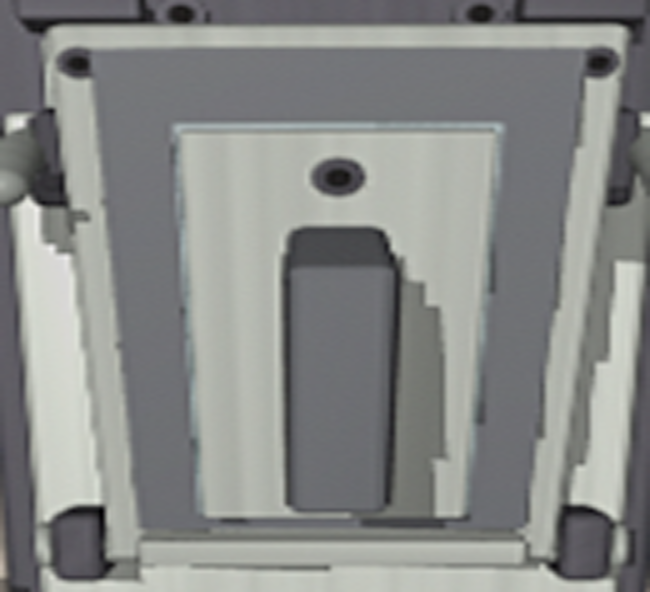

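View pics/w30y.png

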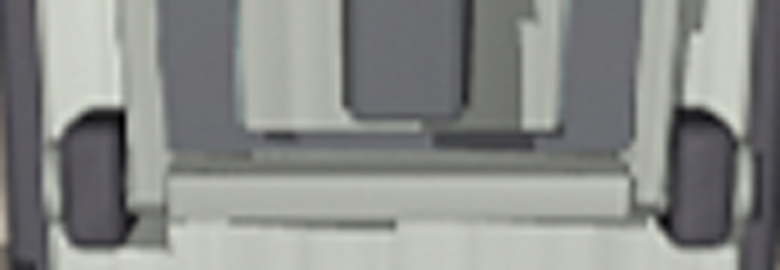

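```bash
python3 - <<'E'
from chk import *
c=cb('w30'); y=lambda u,v:(255+u/6-.4,150+v/6-.4); z=lambda u,v:(255+u/5-.4,10+v/3.2-.4)
print('slide low n6',rel(c,y(245,132),.006),rel(c,y(562,130),.006))
print('pad/ledge n0',rel(c,y(168,152),0),rel(c,y(632,150),0))
print('ledge top uphill n4',rel(c,y(168,171),.004),rel(c,y(632,169),.004))
print('ledge top downhill n4',rel(c,y(168,217),.004),rel(c,y(632,215),.004))
print('slide up n6',rel(c,z(183,131),.006),rel(c,z(498,131),.006))
print('slide up n0',rel(c,z(176,125),0),rel(c,z(504,125),0))
print('scr',rel(c,z(77,62),0),rel(c,z(601,62),0))
print('rib top',[rel(c,z(*q),.038) for q in [(288,265),(395,265),(290,510),(388,510)]])
E
```

```text
slide low n6 [  6.3473 -18.1543] [ 6.61   18.6213]
pad/ledge n0 [  1.2232 -27.8771] [ 1.5042 27.765 ]
ledge top uphill n4 [  0.5566 -27.5806] [ 0.8364 27.381 ]
ledge top downhill n4 [ -5.4142 -27.912 ] [-5.125  27.8207]
slide up n6 [ 80.3588 -18.0584] [80.3589 18.0164]
slide up n0 [ 80.8013 -19.2341] [80.8012 19.2567]
scr [ 90.6328 -30.1019] [90.6295 29.6674]
rib top [array([64.011 , -5.8109]), array([64.0124,  5.3304]), array([21.6556, -5.8294]), array([21.6603,  5.7624])]
```

Request:
drive_tool(deltas=[{"travel": [0,0.2,0],"turn": 0},{"travel": [0,0.4,0],"turn": 0},{"travel": [0,0.4,-0.05],"turn": 0},{"travel": [0,0.4,-0.15],"turn": 0},{"travel": [0,0.4,-0.25],"turn": 0},{"travel": [0,0.4,-0.35],"turn": 0},{"travel": [0,0.4,-0.395],"turn": 0},{"travel": [0,0.4,-0.395],"turn": 0},{"travel": [0,0.4,-0.395],"turn": 0}])

```text
time_s: 27.4
ee_pos: [0.5536, -0.0093, 0.0853]
ee_rot: [-0.0, 1.0, 0.023, -0.001]
force: [0.2, -0.3, 1.1]
finger_gap: 0.353
```

Request:
drive_tool(deltas=[{"travel": [0,0,0],"turn": 0},{"travel": [0,0,0],"turn": 0},{"travel": [0,0,0],"turn": 0},{"travel": [0,0,0],"turn": 0},{"travel": [0,0,0],"turn": 0}], hand=1)

```text
time_s: 27.82
ee_pos: [0.5539, -0.0102, 0.0859]
ee_rot: [-0.0, 1.0, 0.023, -0.0]
force: [-1.5, -0.9, -0.5]
finger_gap: 0.131
```

```bash
python3 snap.py w31; python3 -c "
from h import *
im=cv2.imread('pics/w31.png')
cv2.imwrite('pics/w31z.png',cv2.resize(im[110:360,230:410],None,fx=3,fy=2.4,interpolation=cv2.INTER_CUBIC))
"
```

```text
27.8167 [ 0.5539 -0.0102  0.0859] [-0.      0.9997  0.0227 -0.    ] 0.0018506063611661299 [-0.223   0.2168  1.8987  0.0001  1.0261 -0.2685] [-1.4897 -0.8508 -0.4958] [ 0.0163  0.0316 -0.0315] 0.1313035931724401
```

View pics/w31z.png

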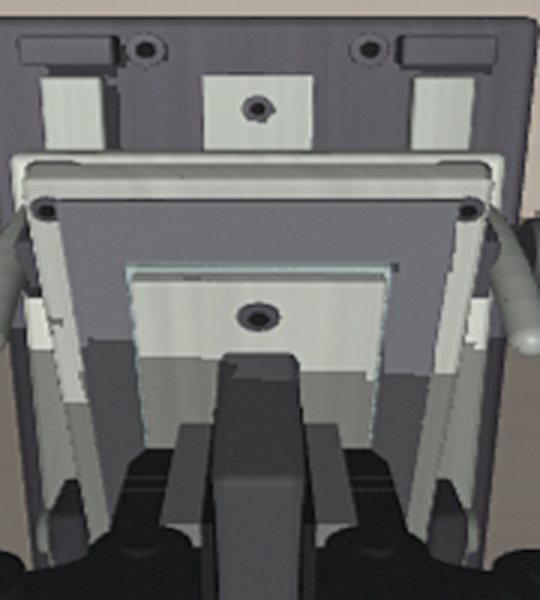

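Request:
drive_tool(deltas=[{"travel": [0,-0.005,-0.003],"turn": 0},{"travel": [0,-0.01,-0.005],"turn": 0},{"travel": [0,-0.015,-0.007],"turn": 0},{"travel": [0,-0.018,-0.008],"turn": 0},{"travel": [0,-0.018,-0.008],"turn": 0}])

```text
time_s: 28.28
ee_pos: [0.5544, -0.0141, 0.0847]
ee_rot: [0.0, 1.0, 0.023, 0.0]
force: [-0.7, 0.4, 2.6]
finger_gap: 0.126
```

Request:
drive_tool(deltas=[{"travel": [0,-0.003,-0.001],"turn": 0},{"travel": [0,-0.003,-0.001],"turn": 0}])

```text
time_s: 28.45
ee_pos: [0.5544, -0.0145, 0.0845]
ee_rot: [0.0, 1.0, 0.023, 0.0]
force: [0.3, 0.8, 3.7]
finger_gap: 0.132
```

Request:
drive_tool(deltas=[{"travel": [0,-0.003,-0.001],"turn": 0},{"travel": [0,-0.003,-0.001],"turn": 0}])

```text
time_s: 28.62
ee_pos: [0.5544, -0.0151, 0.0843]
ee_rot: [0.0, 1.0, 0.023, 0.0]
force: [0.7, 1.3, 5.4]
finger_gap: 0.131
```

Request:
drive_tool(deltas=[{"travel": [0,-0.003,-0.0005],"turn": 0},{"travel": [0,-0.003,-0.0005],"turn": 0}])

```text
time_s: 28.78
ee_pos: [0.5544, -0.0152, 0.0843]
ee_rot: [-0.0, 1.0, 0.023, 0.0]
force: [0.1, 2.2, 5.9]
finger_gap: 0.132
```

Request:
drive_tool(deltas=[{"travel": [0,-0.003,-0.0005],"turn": 0},{"travel": [0,-0.003,-0.0005],"turn": 0}])

```text
time_s: 28.95
ee_pos: [0.5544, -0.0153, 0.0843]
ee_rot: [-0.001, 1.0, 0.023, 0.0]
force: [-0.2, 5.4, 7.6]
finger_gap: 0.129
```

```bash
python3 snap.py w32; python3 -c "
from h import *
im=cv2.imread('pics/w32.png')
cv2.imwrite('pics/w32z.png',cv2.resize(im[110:360,230:410],None,fx=3,fy=2.4,interpolation=cv2.INTER_CUBIC))
"
```

```text
28.95 [ 0.5544 -0.0153  0.0843] [-0.0009  0.9997  0.0226  0.0005] 0.005062945433870461 [-0.233   0.2202  1.8982  0.0023  1.0227 -0.2795] [-0.1666  5.4325  7.6187] [ 0.7475  0.034  -0.0282] 0.12907576890182923
```

View pics/w32z.png

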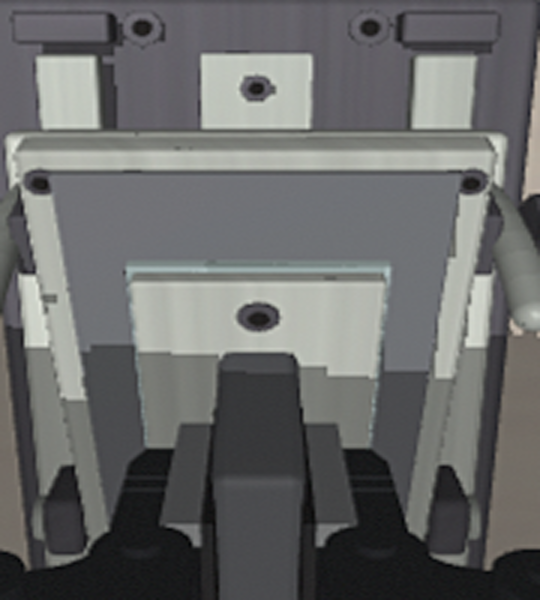

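```bash
python3 - <<'E'
from tilt import *
np.set_printoptions(precision=2,suppress=True)
g=lambda u,v,x0=230,y0=110,sx=3,sy=2.4:(x0+u/sx-.35,y0+v/sy-.35)
print(tilt([g(126,264),g(391,264),g(131,272),g(386,272),g(219,353),g(298,353),g(213,477),g(303,477)],slice(None)))
from e import run
run('w32',(126,264),(391,264),(39,182),(473,181))
s=monitor.sense();print(s['force'],s['wrist_torque'])
E
```

```text
(np.float64(14.695521292666676), array([-4.86, 16.8 , -0.01]), array([ 0.9, -1.1, -1. , -1.1, -2.3,  2.7,  2.2,  2.7, -0.2, -0.8,  0.1,
       -0.8, -1.1, -0.8,  1.3, -0.8]))
edge [ 73.0531 -19.3126] [73.1078 19.8761] mid [73.0805  0.2818] screws [ 89.6224 -30.1791] [89.898  29.9728] mid [89.7602 -0.1031]
[-0.3105  4.9509  6.8471] [ 0.6991  0.0998 -0.0096]
```

Request:
drive_tool(deltas=[{"travel": [0,0,0],"turn": 0},{"travel": [0,0,0],"turn": 0},{"travel": [0,0,0],"turn": 0}], hand=0.845)

```text
time_s: 29.25
ee_pos: [0.5537, -0.0162, 0.0832]
ee_rot: [-0.0, 1.0, 0.023, -0.0]
force: [0.8, 0.9, 0.2]
finger_gap: 0.153
```

Request:
drive_tool(deltas=[{"travel": [0,0,0],"turn": 0},{"travel": [0,0,0],"turn": 0},{"travel": [0,0,0],"turn": 0},{"travel": [0,0,0],"turn": 0}], hand=1)

```text
time_s: 29.58
ee_pos: [0.5537, -0.0162, 0.0833]
ee_rot: [-0.0, 1.0, 0.023, -0.0]
force: [0.2, 0.3, 0.1]
finger_gap: 0.128
```

Request:
drive_tool(deltas=[{"travel": [0,-0.001,-0.003],"turn": 0},{"travel": [0,-0.001,-0.003],"turn": 0}])

```text
time_s: 29.75
ee_pos: [0.5537, -0.0163, 0.0833]
ee_rot: [-0.0, 1.0, 0.023, -0.001]
force: [-2.7, 1.0, 5.3]
finger_gap: 0.132
```

Request:
drive_tool(deltas=[{"travel": [0,-0.002,-0.001],"turn": 0},{"travel": [0,-0.002,-0.001],"turn": 0},{"travel": [0,-0.002,-0.001],"turn": 0}])

```text
time_s: 30.0
ee_pos: [0.5537, -0.0163, 0.0832]
ee_rot: [-0.0, 1.0, 0.023, -0.0]
force: [-3.3, 1.6, 5.7]
finger_gap: 0.13
```

```bash
python3 snap.py w33; python3 -c "
from h import *
im=cv2.imread('pics/w33.png')
cv2.imwrite('pics/w33z.png',cv2.resize(im[110:360,230:410],None,fx=3,fy=2.4,interpolation=cv2.INTER_CUBIC))
save('side','sd33.png');save('scene','sc33.png')
im=cv2.imread('pics/sc33.png');cv2.imwrite('pics/sc33z.png',cv2.resize(im[200:290,290:390],None,fx=6,fy=6,interpolation=cv2.INTER_CUBIC))
"
```

```text
30.0 [ 0.5537 -0.0163  0.0832] [-0.0005  0.9997  0.0227 -0.0005] 0.0009465337768851603 [-0.2344  0.2216  1.8989  0.0008  1.0223 -0.2803] [-3.3168  1.5922  5.7207] [ 0.4321  0.5324 -0.0629] 0.12952056527336614
```

View pics/w33z.png

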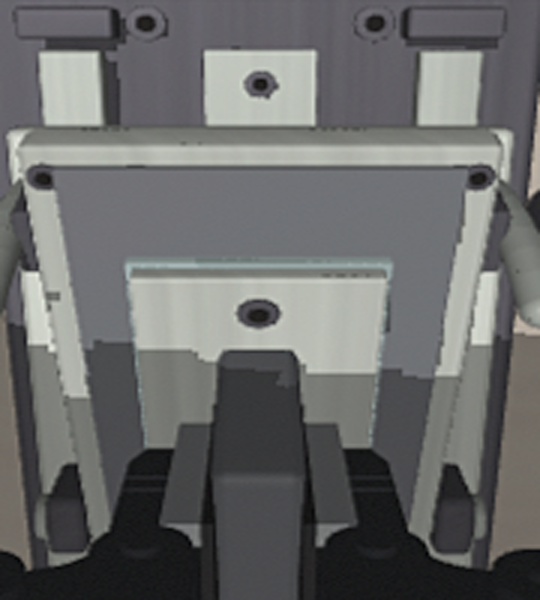

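View pics/sc33z.png

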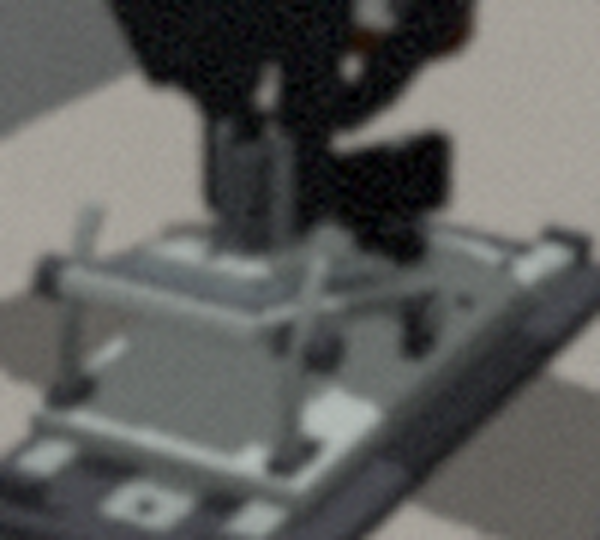

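View pics/sd33.png

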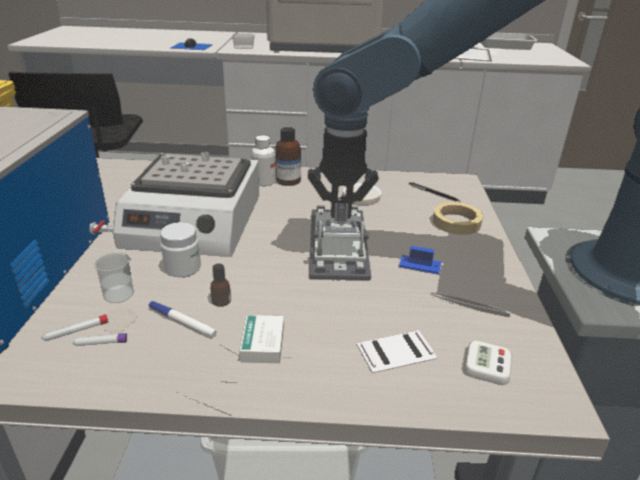

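```bash
python3 - <<'E'
from tilt import *
np.set_printoptions(precision=2,suppress=True)
g=lambda u,v,x0=230,y0=110,sx=3,sy=2.4:(x0+u/sx-.35,y0+v/sy-.35)
print(tilt([g(125,262),g(392,262),g(131,271),g(387,271),g(219,352),g(298,352),g(213,475),g(303,475)],slice(None)))
from e import run
run('w33',(125,261),(392,261),(40,177),(480,177))
E
```

```text
(np.float64(14.31617257464243), array([-5.17, 16.24,  0.01]), array([ 1.1, -0.9, -1.1, -0.9, -2.4,  2.4,  2.1,  2.4, -0.2, -0.8,  0.2,
       -0.8, -1.1, -0.7,  1.4, -0.7]))
edge [ 72.9305 -20.0315] [73.014 19.115] mid [72.9723 -0.4583] screws [ 89.7015 -30.4786] [89.8174 29.917 ] mid [89.7595 -0.2808]
```

```bash
python3 -c "
from h import *
s=monitor.sense();print(s['force'],s['finger_gap'],s['time_s']);print(hand_in())"
```

```text
[-3.22654194  3.59478303  6.07582661] 0.12912659311412789 30.15
the job is handed in; nothing more can be done
None
```

I tightened the clamp and seated the slide on the stage, then handed in at about 30 s of the 51 s allowed. The arm is still gripping the slide and pressing it with about 6 N.

- **Clamp:** I turned the knob about 1.14 rad clockwise. Counting its start at 0 to 0.15, it should stand between 1.14 and 1.25, past the 1.0 where it is tight. A later picture shows the bar turned. I never reached a clear end stop, so this rests on the turn angle and the picture.
- **Stage shift:** The camera fit shows the foot plate moved about 1 mm towards the knob while I handled the loose clamp. That is small but not zero.
- **Slide tilt:** I picked the slide up by its rib, but the gripper cannot tilt. So I tilted the slide by letting it turn in a loosened grip against the face.
- **First approach:** It would have landed on top of the ledge. I moved it uphill and set it down free. After opening fully for one check look from above, I gripped it again and slid it down until it stopped against the ledge.
- **Last checks:**
    - The tilt reads about 16.3°, against a camera estimate of 15.8 ± 0.7° for the slope.
    - It is about 0.2 mm off the middle of the width.
    - It stopped at the same place twice against the ledge.
- **Disagreement:** The close-up wrist pictures put the slide's upper edge about 3 mm lower than the ledge position I had calculated. I trusted the tilt reading, the repeated stop and the rise in force when it met the ledge. I did not look at the lower edge again after seating it.

The side picture before hand-in shows the bottle and slide box where they were at the start. The dish is partly hidden behind the gripper there, and I never touched any of the three.

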